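# Book in a tray of bead bracelets with the scanner wand

### The arm

A 7-joint arm with a two-finger parallel gripper is mounted at the origin on the work surface. World frame = base frame: x ahead of the robot, y to its left, z up, the work surface at z = 0. Lengths are in m, angles in rad, forces in N, time in s.
With the tool pointing down it reaches from about 0.4 to 0.85 m from the base axis. Payload 10.4 kg.
Tool frame: the origin (TCP) lies where the fingers leave the gripper's body, on its centre line; the fingertips stand 73 mm ahead of it and the grasp point (between the pads) lies 54 mm ahead of it; z points along the fingers, y is the direction in which the jaws open and shut (so a half turn about z gives the same grasp; the last joint's range is limited). The gripper opens to 85 mm and grips with 20 to 120 N. Pads are 22 mm wide; open, the fingers measure 114 mm over their backs; the gripper's body (76 mm by 85 mm) begins 54 mm behind the grasp point. The pads swing forward as they close: fully open they stand 13 mm farther back than shut.
Start: joints at [1.173, 0.332, -0.065, 1.46, 0.022, 1.35, -0.088], TCP at [0.229, -0.582, 0.304] pointing down, gripper open.
Joint ranges: [-2.6, 2.6], [-0.5, 2.12], [-1.47, 1.34], [0.16, 2.42], [-1.27, 4.41], [0.06, 2.06], [-2.6, 2.6]. Speed limits (rad/s): [2.22, 2.22, 2.79, 2.79, 3.14, 3.14, 3.14].

### API

Orientations are given as a 3x3 rotation matrix whose columns are the frame's x, y, z axes.
In Python, from station import manip, optics, spotter gives the robot as it stands.
- The arm moves only by the tool jog_arm, never from a script. Its argument "targets" is a list of rows, each an object with "xyz": the shift along the tool's x, y, z as a fraction of full scale, a list of three; "twist": the turn about the tool's z as a fraction of full scale. In form: [{"xyz": [dx, dy, dz], "twist": twist}, ...]. A call has 1 to 20 rows; each row is the pose to reach, as a shift and turn from the pose commanded when the call began, along the tool's axes at that moment, turning the shorter way round; what a row does not reach only later rows make up. Full scale, the value 1, is 80 mm for a shift and 180 degrees for a turn. A row lasts 1/12 s, in which the tool goes at most 41.7 mm and 7.16 degrees, less where a joint would pass 70% of its speed; a pose out of reach is approached as far as the arm can. A call with a number of a shift or a turn outside -1 to 1 is refused whole. A call with a gripper value outside its range is refused whole. "jaw" is the closure, from 0 (fully open) to 1 (shut), set as the call begins (left out, the last holds). The fingers move at their own pace and stop on an object; the grip force is fixed at half the most. Time passes only in rows, so rows that repeat a pose let the fingers close. It gives the time, the measured TCP pose, the force and the opening at its end, in the units of the state.
- manip.state(): the state, without advancing time (a new reading comes with each control period).
- optics.read_camera(name): name is "scene" or "side" or "wrist"; returns a dict with "image" (384x512x3 uint8, blue, green, red), "range_z" (384x512 float32, m along the optical axis (not along the pixel's ray), 0 where there is no reading), "fx", "fy", "cx", "cy" (pixels), "k1" (the pictures are not rectified: a ray, as slopes to the right and down, at radius r is drawn at 1 + k1 r^2 times it, then the intrinsics apply), "R" (3x3) and "t" (3): a world point X has camera coordinates R X + t; the wrist camera has in their place "hand_eye" (4x4, takes a point from camera to tool coordinates, whose origin is the TCP and whose axes are the flange's). Camera axes: x right, y down, z forward; pixel columns grow to the right and rows downward; lengths in m; the calibration is good to about 2 mm. A picture is of the moment at which its call begins: read the wrist's pose just before it.
- manip.finish_job(): hands the job in, once; it reports no verdict.
Trained networks look in the newest picture that a camera, given by its name, has taken for a name from the list of things; names that differ only in an ending like _2 or _b are one class to them, and where a whole thing is asked for, a point or a joint stands for the part that bears it (a point fixed in the world has none). Each returns a list of dicts, best first, with "conf" (0 to 1); they miss things now and then, are a little off and sometimes report something else, mostly with a low value. They report only what shows in the picture. A call takes as long as a camera call. They do not tell look-alikes from the thing itself.
- spotter.silhouettes(camera, query): "pixels" (384x512 bool, what is visible of it) and "extent" ([left, top, right, bottom] in pixels, round what is visible of it).
- spotter.place_of(camera, query): "centre" ([row, column] in pixels: a listed point, or the origin of a listed thing).
The state is a dict: "time": time; "qpos": joint angles; "qd": joint speeds; "effort": joint torques, N m; "tcp_pos": TCP position; "tcp_rot": TCP orientation; "wrist_force": force on the tool from outside, world axes, zero at the start; "torque": the same for the moment, N m; "opening": finger opening in m.
Only numpy, scipy, OpenCV 4.12 (cv2) and the standard library are available. Lean on these libraries where they do the work, as an engineer would, in place of code of your own. Each camera call takes 0.05 s, during which the arm holds its last target.

### The job

Book in the tray of bead bracelets: push it along the table, without lifting it, into its aluminium fence until it sits squarely against the back stop. Then take the scanner wand from its rest, aim its window at the middle of the barcode label from about 9 cm away with the window's wide side along the label's long side, and hold it steady for about two seconds without touching the tray with it. When the wand lies back in its rest and is let go, and not before, press the terminal's big round key fully down and release it, leaving the other things on the table where they are.

Things in the scene. Friction and masses are not known exactly. Their poses are not given: they have to be found in the camera images.
- dock: Fixed aluminium fence, open towards the robot, 20 mm high (back stop 24). Origin on the table where the tray's origin lies when the tray is fully home; +x points to the back stop, whose face is at x = +85 mm. Side guides 130 mm apart (128 at the neck, x = 29) from x = 30 to 86 mm; flared ends widen the mouth to about 172 mm at x = -25. Left or right of the robot, turned up to 9 degrees.
- tray: Loose tray of bead bracelets: black frame, white insert, 170 (x) by 120 (y) by 30 mm high, 0.3 to 0.65 kg, up to about 8 N to slide. Origin: centre of underside; +x end goes against the back stop, the face to push is at x = -85 mm. Starts 75 to 95 mm short of home, roughly in line. A raised grey block (x -75 to +15, y -27 to +27, top 34 mm above the table) carries the label. Bracelets are fixed.
- tray_mid (a point): Centre of the tray, half-way up (15 mm above the table); axes as the tray.
- label (a point): Centre of the white barcode label that lies face up on the tray's raised block, 35 mm above the table, 30 mm to the robot's side of the tray's centre. 82 mm long (along its x axis, the tray's length) by 46 mm (y); z is straight up out of the label.
- wand_grip (a point): Centre of the grey scanner wand's bar handle, half-way up: where to grip it. Handle 124 (x) by 32 (y) by 28 mm (z); +x points to the head. Head 60 mm wide, 50 long, 26 thick, at x = 58 to 106 mm, bent 60 degrees down, reaching 39 mm below this point. Wand 0.12 to 0.24 kg. In its rest it lies level, this point 64 mm above the table.
- window (a point): Centre of the black scanning window (50 by 18 mm) on the end face of the wand's head; 95 mm in x, 0 in y and -31 mm in z from the wand_grip point in the wand's axes. Its x axis is the direction of sight: 60 degrees below level when the wand is held level, forward along the handle. Its y axis is the window's wide side, crossways to the handle.
- rest: Fixed wand rest: dark base plate 94 by 75 by 8 mm, two aluminium saddles 10 mm thick at x = -36 and +36 mm bearing the handle's underside 50 mm above the table; cheeks 38 mm apart, flared at the top, 77 mm high. Gap between saddles 62 mm, for the fingers. Origin on the table below the resting wand's grip point; x along the handle, to the head at the start. On the other side from the fence.
- key_top (a point): Centre of the top of the big round grey key (34 mm across) on the robot's side of the low white booking terminal (110 by 74 by 36 mm, fixed, with a dark display); the only key. Pressed straight down.
- key (a joint): Travel of the key in m: 0 is up, 0.006 is fully down; spring return, about 5 N when fully down. It counts as pressed beyond 0.004.
- caliper: Bystander: steel calliper with a black slide, 190 by 66 mm, 15 mm high, lying on the table. Origin: middle of its beam, underside.
- dish: Bystander: empty white bowl, 70 mm across, 28 mm high. Origin: underside centre.
- torch: Bystander: dark steel torch standing on end, 40 mm across, 130 mm high. Origin: underside centre.
- jar_a: Bystander: reddish brown jar, 80 mm across, 100 mm high. Origin: underside centre.
- jar_b: Bystander: green jar, 68 mm across, 85 mm high. Origin: underside centre.
- parcel: Bystander: small cardboard box 100 by 75 by 35 mm. Origin: underside centre.
- wand: The loose scanner wand as a whole; origin at the centre of the handle's underside, 14 mm below wand_grip; axes as wand_grip.
- terminal: The fixed white booking terminal, low box 110 by 74 mm, 36 mm high, between the fence and the rest. Origin: underside centre on the table; the key is on its -x half.
Things that resemble listed ones, but are neither listed nor needed, are in the scene too. Leave any red or turquoise look-alike of the wand alone.

How it is judged:
On the way, in this order (a step that is already met when the one before it is completed fails the run):
1. the tray is fully home in the fence, squarely against the back stop, and still (x of tray in the frame of dock between -0.005 and 0.005 m and y of tray in the frame of dock between -0.008 and 0.008 m and angle between the x axis of tray and the x axis of dock, either way round below 0.06 rad and height (world z) of label below 0.04 m and linear speed of tray below 0.01 m/s), for 0.2 s.
2. the window is aimed at the label: sight line within 16 mm of its middle, 55 to 130 mm away, up to 42 degrees off square, wide side within 20 degrees of the long side, held steady 1.5 s (x of label in the frame of window between 0.055 and 0.13 m and y of label in the frame of window between -0.018 and 0.018 m and z of label in the frame of window between -0.016 and 0.016 m and angle between the x axis of window and the z axis of label, either way round below 0.74 rad and angle between the y axis of window and the x axis of label, either way round below 0.35 rad and linear speed of wand below 0.025 m/s and angular speed of wand below 0.2 rad/s and x of tray in the frame of dock between -0.005 and 0.005 m and y of tray in the frame of dock between -0.008 and 0.008 m and angle between the x axis of tray and the x axis of dock, either way round below 0.06 rad and height (world z) of label below 0.04 m), for 1.5 s.
3. the wand lies in its rest again and is let go (x of wand_grip in the frame of rest between -0.018 and 0.018 m and y of wand_grip in the frame of rest between -0.008 and 0.008 m and z of wand_grip in the frame of rest between 0.058 and 0.069 m and angle between the x axis of wand_grip and the x axis of rest, either way round below 0.12 rad and angle between wand_grip's own z axis and vertical below 0.12 rad and contact force between the fingers and wand below 0.1 N and linear speed of wand below 0.02 m/s), for 0.2 s.
4. the key is pressed down (value of joint key above 0.004 m), for 0.02 s.
At the end, for the whole second after the job is handed in: The tray is home in the fence (within 5 mm along, 8 mm across, 0.06 rad), flat on the table; the wand lies in both saddles of its rest, either way round (its middle within 18 mm along and 8 mm across, level and in line within 0.12 rad); the key is up again; all is still (all of step 1 and x of wand_grip in the frame of rest between -0.018 and 0.018 m and y of wand_grip in the frame of rest between -0.008 and 0.008 m and z of wand_grip in the frame of rest between 0.058 and 0.069 m and angle between the x axis of wand_grip and the x axis of rest, either way round below 0.12 rad and angle between wand_grip's own z axis and vertical below 0.12 rad and value of joint key below 0.002 m and linear speed of wand below 0.01 m/s); the robot touches nothing.
It fails at once if the wand touches the tray (contact force between wand and tray above 0.5 N).
It fails at once if the tray is lifted or tipped (height (world z) of tray_mid above 0.03 m or angle between tray_mid's own z axis and vertical above 0.15 rad).
It fails at once if the key is pressed while the tray is not home or the wand is out of its rest (value of joint key above 0.004 m and not (x of tray in the frame of dock between -0.005 and 0.005 m and y of tray in the frame of dock between -0.008 and 0.008 m and angle between the x axis of tray and the x axis of dock, either way round below 0.06 rad and height (world z) of label below 0.04 m and x of wand_grip in the frame of rest between -0.018 and 0.018 m and y of wand_grip in the frame of rest between -0.008 and 0.008 m and z of wand_grip in the frame of rest between 0.058 and 0.069 m and angle between the x axis of wand_grip and the x axis of rest, either way round below 0.12 rad and angle between wand_grip's own z axis and vertical below 0.12 rad)).
It fails at once if another thing on the table is pushed more than 25 mm or knocked over (distance of any of caliper, dish, torch, jar_a, jar_b, parcel from where it was at the start of the episode above 0.025 m or angle between any of caliper, dish, torch, jar_a, jar_b, parcel's own z axis and vertical above 0.5 rad).
It also fails if it takes over 72 s, if anything falls off the work surface, if the arm or the gripper's body presses on something with over 40 N, if the wrist force passes 120 N, or if a joint passes its speed limit or range.

## Working session

There is one attempt and no reset: what is moved stays moved. The work goes in short steps, Python scripts to look and compute and a tool call to move; the robot and the scene stay as the last step left them, time stands still between calls to the robot, and variables do not carry over. Pictures are saved under pics/ and viewed, and the job is handed in when it is done.

Besides the shell and the picture viewer there is one more tool, called as a command line: name --argument value ..., lists and objects as JSON in quotes. jog_arm: Moves the arm, as the interface text tells. Shift numbers are shares of 80 mm and turn numbers shares of 180 degrees, none past 1 either way. Its arguments: {"type":"object","properties":{"targets":{"type":"array","items":{"type":"object","properties":{"xyz":{"type":"array","items":{"type":"number","minimum":-1,"maximum":1}},"twist":{"type":"number","minimum":-1,"maximum":1}}}},"jaw":{"type":"number"}},"required":["targets"]}

```bash
ls; mkdir -p pics
cat > h.py <<'E'
import numpy as np, cv2
from station import manip, optics, spotter
def px2ray(c,u,v):
    p=cv2.undistortPoints(np.array([[[u,v]]],float),np.array([[c['fx'],0,c['cx']],[0,c['fy'],c['cy']],[0,0,1.]]),np.array([c['k1'],0,0,0.]))[0,0]
    return np.array([p[0],p[1],1.])
def cam2world(c,P,st=None):
    if 'hand_eye' in c:
        H=np.array(c['hand_eye']);q=H[:3,:3]@P+H[:3,3]
        return np.array(st['tcp_rot'])@q+np.array(st['tcp_pos'])
    return np.array(c['R']).T@(P-np.array(c['t']))
def onplane(c,u,v,z,st=None):
    o=cam2world(c,np.zeros(3),st);d=cam2world(c,px2ray(c,u,v),st)-o
    return o+d*(z-o[2])/d[2]
def cloud(c,st=None):
    h,w=c['range_z'].shape
    uu,vv=np.meshgrid(np.arange(w),np.arange(h))
    K=np.array([[c['fx'],0,c['cx']],[0,c['fy'],c['cy']],[0,0,1.]])
    p=cv2.undistortPoints(np.stack([uu,vv],-1).reshape(-1,1,2).astype(float),K,np.array([c['k1'],0,0,0.])).reshape(-1,2)
    P=np.c_[p,np.ones(len(p))]*c['range_z'].reshape(-1,1)
    if 'hand_eye' in c:
        H=np.array(c['hand_eye']);P=P@H[:3,:3].T+H[:3,3]
        W=P@np.array(st['tcp_rot']).T+np.array(st['tcp_pos'])
    else: W=(P-np.array(c['t']))@np.array(c['R'])
    W=W.reshape(h,w,3); W[c['range_z']<=0]=np.nan
    return W
E
python3 - <<'E'
from h import *
s=manip.state();print(s)
for n in ['scene','side','wrist']:
    c=optics.read_camera(n);cv2.imwrite(f'pics/{n}0.png',c['image'])
    print(n,c['fx'],c['k1'],c.get('R'),c.get('t'),c.get('hand_eye'))
E
```

```text
pics
{'time': 0.0, 'qpos': array([ 1.17342861,  0.33291089, -0.06473372,  1.46094504,  0.0215555 ,
        1.3498741 , -0.08848473]), 'qd': array([-1.37524467e-03,  2.13616476e-04,  7.89123249e-04, -1.84257090e-05,
       -6.21213793e-04, -6.84600302e-04,  2.45894593e-03]), 'effort': array([-7.74733307e-04, -6.25448585e+01,  4.87814227e-02, -3.91611886e+01,
        1.61936291e-02,  9.77004063e-03,  3.87831199e-05]), 'tcp_pos': array([ 0.22871633, -0.58136057,  0.30308977]), 'tcp_rot': array([[ 9.30571281e-01,  3.66110366e-01, -5.38999796e-04],
       [ 3.66110763e-01, -9.30570316e-01,  1.34021255e-03],
       [-1.09115024e-05, -1.44449694e-03, -9.99998957e-01]]), 'wrist_force': array([ 0.59645274, -0.97418231,  0.50054279]), 'torque': array([-0.01729727, -0.00030254,  0.02256563]), 'opening': 0.08525653810446582}
scene 398.94630079979197 -0.06414848968677037 [[-0.13664313  0.99060661 -0.00521589]
 [ 0.85753025  0.11564739 -0.50126595]
 [-0.49595416 -0.07296733 -0.86527755]] [ 0.06945381 -0.40241401  1.38303358] None
side 484.25681676173906 -0.10129041576525787 [[ 0.9937848  -0.10972981 -0.01873896]
 [-0.08435221 -0.63245463 -0.76999081]
 [ 0.0726394   0.76678583 -0.63777975]] [-0.49224483  0.0923635   1.57660084] None
wrist 341.95254649714514 -0.10126549263972358 None None [[-6.84104768e-04 -9.64505218e-01 -2.64062904e-01  6.63361582e-02]
 [ 9.99999757e-01 -6.25298850e-04 -3.06747361e-04  1.13711585e-03]
 [ 1.30741200e-04 -2.64063050e-01  9.64505411e-01 -6.97413560e-02]
 [ 0.00000000e+00  0.00000000e+00  0.00000000e+00  1.00000000e+00]]
```

View pics/scene0.png

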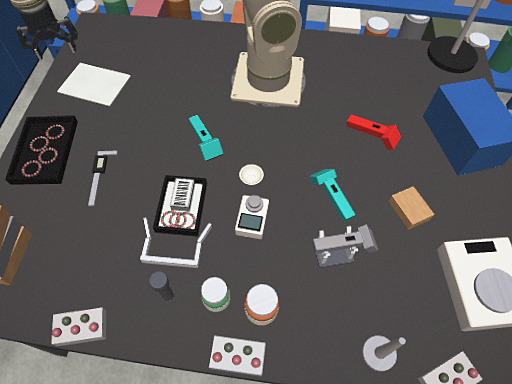

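View pics/side0.png

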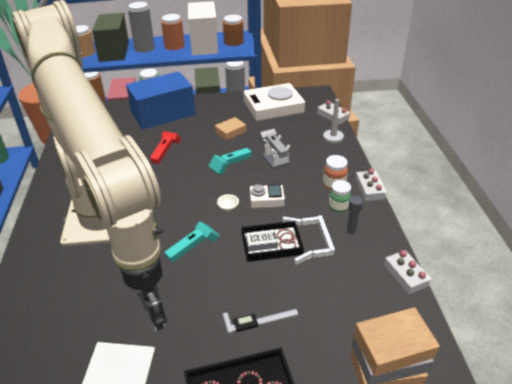

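View pics/wrist0.png

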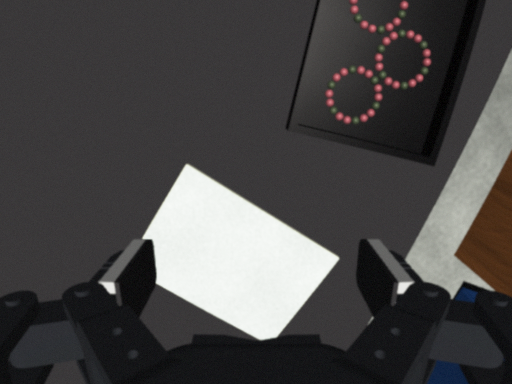

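Run:
```python
from h import *
for n in ['scene','side']:
    c=optics.read_camera(n)
    W=cloud(c);np.save(f'{n}W.npy',W)
    for q in ['dock','tray','label','wand_grip','window','rest','key_top','terminal','caliper','dish','torch','jar_a','parcel']:
        r=spotter.place_of(n,q)
        for d in r[:3]:
            v,u=d['centre'];iv,iu=int(round(v)),int(round(u))
            print(n,q,round(d['conf'],2),(round(u),round(v)),W[min(iv,383),min(iu,511)].round(3))
print(manip.state()['time'])
```

```text
scene dock 0.17 (166, 295) [ 0.802 -0.159  0.048]
scene tray 0.78 (182, 208) [ 0.552 -0.178  0.026]
scene label 0.84 (180, 191) [ 0.504 -0.194  0.033]
scene wand_grip 0.93 (202, 130) [ 0.288 -0.173  0.042]
scene wand_grip 0.72 (336, 244) [0.626 0.238 0.075]
scene wand_grip 0.65 (338, 198) [0.471 0.245 0.04 ]
scene window 0.93 (366, 243) [0.613 0.312 0.076]
scene window 0.81 (216, 158) [ 0.357 -0.119  0.002]
scene window 0.59 (319, 174) [0.404 0.189 0.046]
scene rest 0.71 (332, 253) [0.623 0.239 0.009]
scene rest 0.71 (179, 190) [ 0.502 -0.196  0.036]
scene key_top 0.7 (254, 203) [0.528 0.019 0.059]
scene key_top 0.26 (366, 239) [0.602 0.313 0.074]
scene terminal 0.95 (253, 220) [0.57  0.022 0.042]
scene caliper 0.91 (96, 176) [ 0.473 -0.462  0.008]
scene dish 0.66 (251, 183) [ 0.438 -0.001  0.011]
scene torch 0.81 (166, 297) [ 0.803 -0.162  0.033]
scene jar_a 0.85 (216, 300) [ 0.806 -0.033  0.084]
scene jar_a 0.69 (261, 312) [0.823 0.073 0.098]
scene parcel 0.63 (410, 211) [0.483 0.445 0.034]
scene parcel 0.17 (181, 205) [ 0.547 -0.181  0.032]
side dock 0.77 (297, 240) [ 0.611 -0.197
[... 400 characters left out ...]
9  0.038]
side window 0.76 (170, 140) [0.222 0.365 0.043]
side window 0.68 (217, 171) [0.39  0.178 0.017]
side rest 0.57 (275, 159) [0.603 0.203 0.031]
side key_top 0.47 (253, 189) [0.502 0.011 0.059]
side key_top 0.23 (271, 239) [ 0.532 -0.2    0.035]
side terminal 0.66 (267, 201) [ 0.544 -0.022  0.03 ]
side caliper 0.73 (259, 320) [ 0.464 -0.461  0.006]
side dish 0.82 (229, 206) [0.42  0.002 0.002]
side torch 0.82 (351, 231) [ 0.784 -0.179  0.015]
side torch 0.48 (268, 203) [ 0.547 -0.02   0.019]
side torch 0.18 (255, 186) [0.51  0.028 0.057]
side jar_a 0.78 (332, 182) [0.773 0.035 0.04 ]
side jar_a 0.65 (340, 205) [ 0.774 -0.074  0.032]
side parcel 0.76 (229, 133) [0.451 0.405 0.028]
1.55
```

The scene picture shows the black tray at (181,205) short of the white fence at (172,245), and the terminal key at (254,203). The caliper is at (96,176). There are several wand-like things:
- Grey at (340,243), lying in an aluminium rest.
- Turquoise at (205,137) and (333,193), and red at (375,130), all lying on the table.

The grey one fits the description; the others are look-alikes. I'll enlarge it to confirm and measure.

Run:
```python
from h import *
c=optics.read_camera('scene');im=c['image']
a=cv2.resize(im[160:280,125:285],None,fx=4.8,fy=4.8,interpolation=cv2.INTER_CUBIC);cv2.imwrite('pics/a1.png',a)
b=cv2.resize(im[150:280,290:440],None,fx=4.5,fy=4.5,interpolation=cv2.INTER_CUBIC);cv2.imwrite('pics/b1.png',b)
```

```text
(no output)
```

View pics/a1.png

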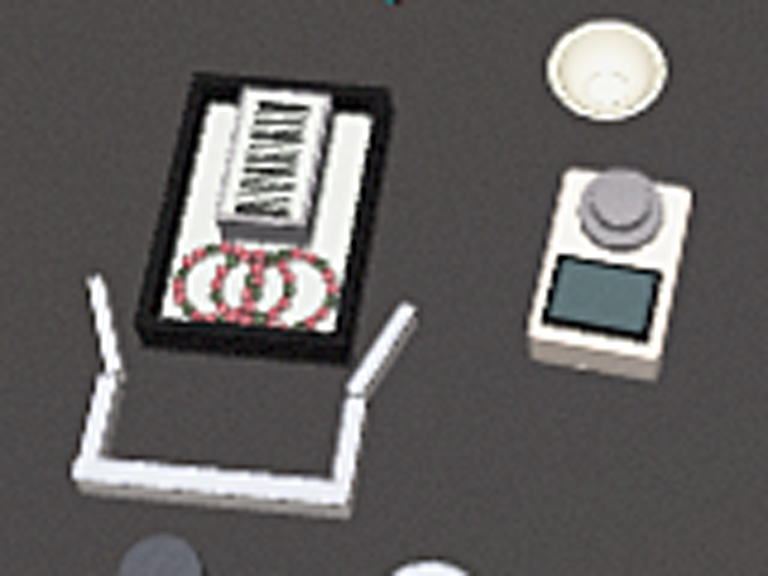

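View pics/b1.png

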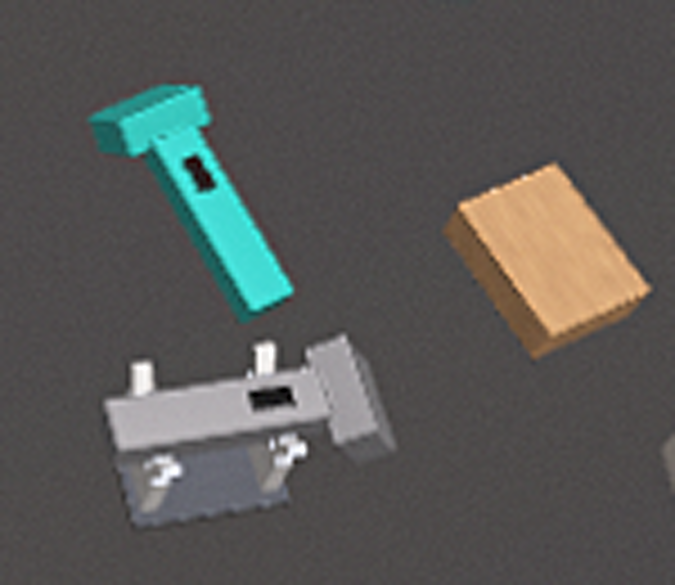

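The grey wand is confirmed: it lies in the rest with its head toward image right, and its rest cheeks are visible. Next I'll work out poses from corner pixels at known heights.

Run:
```python
from h import *
c=optics.read_camera('scene')
print('cam',cam2world(c,np.zeros(3)).round(3))
A=lambda u,v:((u+.5)/4.8-.5+125,(v+.5)/4.8-.5+160)
B=lambda u,v:((u+.5)/4.5-.5+290,(v+.5)/4.5-.5+150)
def P(n,pts,z,f):
    w=np.array([onplane(c,*f(*p),z)[:2] for p in pts]);print(n,w.round(4).tolist())
    return w
t=P('tray near L,R',[(195,75),(392,90)],.03,A)
d=t[1]-t[0];print(np.linalg.norm(d),np.degrees(np.arctan2(-d[0],d[1])))
l=P('label corners nL nR fR fL',[(243,90),(332,95),(304,220),(222,220)],.034,A)
k=P('key',[(625,200)],.052,A)
g=P('backstop inner L,R; outer L,R',[(108,460),(335,478),(75,472),(350,500)],.024,A)
g=P('guide L inner neck, far',[(120,378),(103,458)],.02,A)
g=P('guide R inner neck, far',[(350,392),(334,475)],.02,A)
h=P('handle: tail n,f; ',[(105,402),(118,452),(328,418),(308,375)],.078,B)
d=(h[2]-h[1]);print(np.degrees(np.arctan2(d[1],d[0])))
```

```text
cam [1.04  0.079 0.995]
tray near L,R [[0.456, -0.2488], [0.4507, -0.1289]]
0.11998890187826788 2.501423366318056
label corners nL nR fR fL [[0.465, -0.2163], [0.4614, -0.1628], [0.5465, -0.1615], [0.5528, -0.2082]]
key [[0.5188, 0.02]]
backstop inner L,R; outer L,R [[0.7008, -0.2387], [0.6938, -0.1142], [0.7101, -0.2547], [0.7049, -0.1038]]
guide L inner neck, far [[0.6512, -0.2459], [0.6987, -0.243]]
guide R inner neck, far [[0.6418, -0.117], [0.6908, -0.1159]]
handle: tail n,f;  [[0.6207, 0.1794], [0.6495, 0.1883], [0.6141, 0.303], [0.5892, 0.2918]]
107.16127967520754
```

jog_arm --jaw 0.3 --targets '[{"xyz": [0.5,-0.4,0.2],"twist": 0.035},{"xyz": [0.95,-0.8,0.4],"twist": 0.07},{"xyz": [0.95,-0.8,0.4],"twist": 0.106},{"xyz": [0.95,-0.8,0.4],"twist": 0.106}]'

```text
time: 1.98
tcp_pos: [0.2794, -0.4896, 0.2706]
tcp_rot: [[0.999, 0.04, 0.0], [0.04, -0.999, 0.003], [0.0, -0.003, -1.0]]
wrist_force: [0.3, 0.5, 0.2]
opening: 0.0598
```

jog_arm --targets '[{"xyz": [0.25,-0.5,0.1],"twist": 0},{"xyz": [0.5,-1.0,0.2],"twist": 0},{"xyz": [0.5,-1.0,0.2],"twist": 0}]'

```text
time: 2.23
tcp_pos: [0.3158, -0.4073, 0.2551]
tcp_rot: [[0.999, 0.049, 0.0], [0.049, -0.999, 0.003], [0.001, -0.003, -1.0]]
wrist_force: [1.6, -0.1, -0.7]
opening: 0.0598
```

jog_arm --targets '[{"xyz": [0.25,-0.5,0.2],"twist": 0},{"xyz": [0.5,-1.0,0.5],"twist": 0},{"xyz": [0.5,-1.0,0.5],"twist": 0}]'

```text
time: 2.48
tcp_pos: [0.3509, -0.3267, 0.2143]
tcp_rot: [[0.999, 0.047, -0.001], [0.047, -0.999, 0.002], [-0.001, -0.002, -1.0]]
wrist_force: [0.5, 0.9, -0.5]
opening: 0.06
```

jog_arm --targets '[{"xyz": [0.25,-0.5,0.2],"twist": 0},{"xyz": [0.5,-1.0,0.5],"twist": 0},{"xyz": [0.5,-1.0,0.5],"twist": 0}]'

```text
time: 2.73
tcp_pos: [0.3872, -0.245, 0.1743]
tcp_rot: [[0.999, 0.047, -0.001], [0.047, -0.999, 0.002], [-0.001, -0.002, -1.0]]
wrist_force: [-0.8, 1.0, -0.7]
opening: 0.0599
```

jog_arm --targets '[{"xyz": [0.15,-0.35,0.2],"twist": 0},{"xyz": [0.3,-0.68,0.4],"twist": 0},{"xyz": [0.3,-0.68,0.4],"twist": 0},{"xyz": [0.3,-0.68,0.4],"twist": 0}]'

```text
time: 3.07
tcp_pos: [0.408, -0.193, 0.1435]
tcp_rot: [[0.999, 0.045, -0.001], [0.045, -0.999, 0.001], [-0.001, -0.001, -1.0]]
wrist_force: [-0.0, -0.9, -0.2]
opening: 0.0597
```

Run:
```python
from h import *
s=manip.state();c=optics.read_camera('wrist');cv2.imwrite('pics/w2.png',c['image'])
print(s['tcp_pos'])
c=optics.read_camera('side');cv2.imwrite('pics/s2.png',cv2.resize(c['image'][160:290,150:350],None,fx=4,fy=4))
```

```text
[ 0.40797212 -0.19303813  0.14347012]
```

View pics/w2.png

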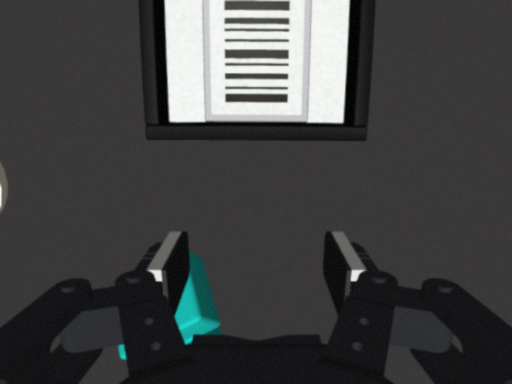

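View pics/s2.png

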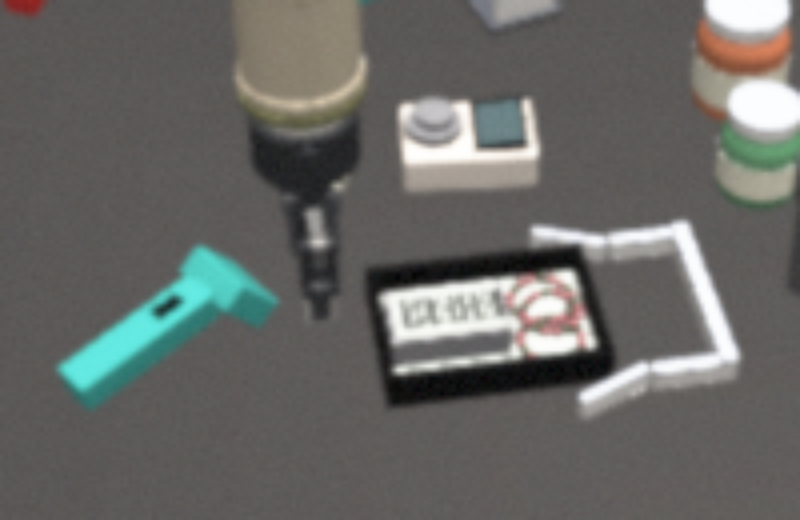

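Run:
```python
from h import *
s=manip.state();c=optics.read_camera('wrist')
print('rear top edge',[onplane(c,u,v,.03,s)[:2].round(4) for u,v in[(147,127),(366,127)]], 'bottom',[onplane(c,u,v,.0,s)[:2].round(4) for u,v in[(147,139),(366,139)]])
W=cloud(c,s);im=c['image'].astype(int)
m=(im[...,0]>im[...,2]+50)&(im[...,1]>100)&(W[...,2]<.08)
p=W[m];print(p.min(0),p.max(0))
c=optics.read_camera('scene')
W=cloud(c);im=c['image'].astype(int)
m=(im[...,0]>im[...,2]+50)&(im[...,1]>100);m[:,:180]=0;m[:,240:]=0;m[:100]=0;m[170:]=0
p=W[m];print(np.nanmin(p,0),np.nanmax(p,0), p[np.nanargmax(p[:,0])],p[np.nanargmin(p[:,1])])
```

```text
rear top edge [array([ 0.4554, -0.1355]), array([ 0.4602, -0.2537])] bottom [array([ 0.4447, -0.1258]), array([ 0.4504, -0.2644])]
[ 0.27049563 -0.1743721  -0.00065613] [ 0.36702451 -0.09109459  0.05491097]
[ 0.20374242 -0.22673593 -0.00140413] [ 0.41837194 -0.10142481  0.23075665] [ 0.41837194 -0.13063235  0.14037522] [ 0.20374242 -0.22673593  0.00306394]
```

The wrist view shows the tray's rear edge at rows 127-139 between columns 147 and 366, squarely ahead of the fingers. The turquoise look-alike is behind the left finger and clear of it. I'll descend behind the tray.

jog_arm --targets '[{"xyz": [0.2,0.03,0.2],"twist": 0},{"xyz": [0.2,0.03,0.5],"twist": 0},{"xyz": [0.2,0.03,0.82],"twist": 0},{"xyz": [0.2,0.03,0.82],"twist": 0}]'

```text
time: 3.6
tcp_pos: [0.4215, -0.196, 0.075]
tcp_rot: [[0.999, 0.04, -0.005], [0.04, -0.999, 0.002], [-0.005, -0.002, -1.0]]
wrist_force: [-1.6, 0.6, -0.9]
opening: 0.0596
```

jog_arm --targets '[{"xyz": [0.1,0,0],"twist": 0},{"xyz": [0.2,0,0],"twist": 0},{"xyz": [0.3,0,0],"twist": 0},{"xyz": [0.4,0,0],"twist": 0},{"xyz": [0.5,0,0],"twist": 0},{"xyz": [0.6,0,0],"twist": 0},{"xyz": [0.7,0,0],"twist": 0}]'

```text
time: 4.18
tcp_pos: [0.4807, -0.1934, 0.0786]
tcp_rot: [[0.999, 0.042, 0.0], [0.042, -0.999, -0.0], [0.0, 0.0, -1.0]]
wrist_force: [-1.8, 0.0, 2.3]
opening: 0.0594
```

jog_arm --targets '[{"xyz": [0.06,0,0],"twist": 0},{"xyz": [0.12,0,0],"twist": 0},{"xyz": [0.18,0,0],"twist": 0},{"xyz": [0.24,0,0],"twist": 0},{"xyz": [0.3,0,0],"twist": 0}]'

```text
time: 4.6
tcp_pos: [0.504, -0.1925, 0.0782]
tcp_rot: [[0.999, 0.042, -0.0], [0.042, -0.999, -0.0], [-0.0, 0.0, -1.0]]
wrist_force: [-1.4, -1.4, 0.5]
opening: 0.0596
```

Run:
```python
from h import *
c=optics.read_camera('scene');cv2.imwrite('pics/a3.png',cv2.resize(c['image'][160:280,125:285],None,fx=4.8,fy=4.8,interpolation=cv2.INTER_CUBIC))
```

```text
(no output)
```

View pics/a3.png

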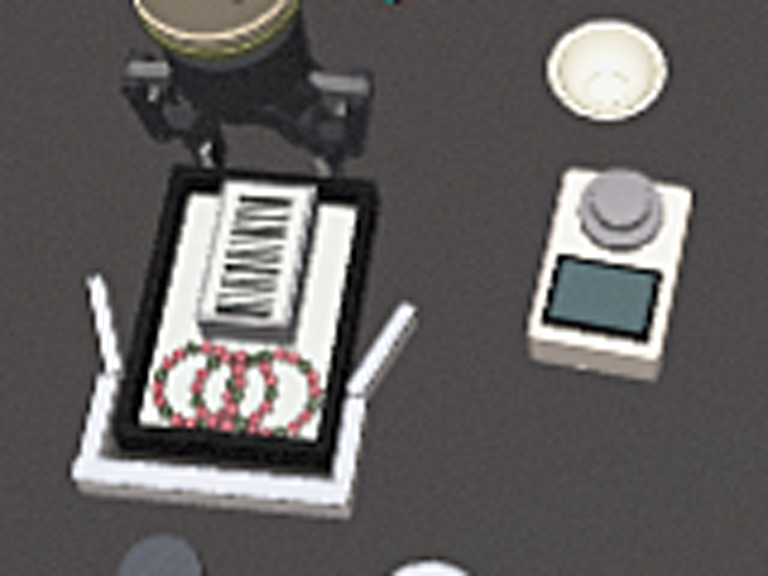

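The tray is between the guides, with its far edge at row ~450 a little short of the back stop at ~462. I'll push on slowly and watch the force.

jog_arm --targets '[{"xyz": [0.04,0,0],"twist": 0},{"xyz": [0.08,0,0],"twist": 0},{"xyz": [0.12,0,0],"twist": 0},{"xyz": [0.15,0,0],"twist": 0}]'

```text
time: 4.98
tcp_pos: [0.516, -0.1919, 0.0783]
tcp_rot: [[0.999, 0.042, 0.0], [0.042, -0.999, -0.0], [0.0, 0.0, -1.0]]
wrist_force: [-2.6, -0.0, -0.0]
opening: 0.0598
```

jog_arm --targets '[{"xyz": [0.03,0,0],"twist": 0},{"xyz": [0.06,0,0],"twist": 0},{"xyz": [0.06,0,0],"twist": 0}]'

```text
time: 5.23
tcp_pos: [0.5176, -0.192, 0.0775]
tcp_rot: [[0.999, 0.041, -0.008], [0.041, -0.999, 0.0], [-0.008, -0.001, -1.0]]
wrist_force: [-16.2, 0.7, 10.8]
opening: 0.0599
```

jog_arm --targets '[{"xyz": [0.02,0,0],"twist": 0},{"xyz": [0.02,0,0],"twist": 0}]'

```text
time: 5.4
tcp_pos: [0.5178, -0.1921, 0.0772]
tcp_rot: [[0.999, 0.041, -0.011], [0.041, -0.999, 0.001], [-0.011, -0.001, -1.0]]
wrist_force: [-21.6, 0.3, 14.6]
opening: 0.06
```

jog_arm --targets '[{"xyz": [-0.1,0,0],"twist": 0},{"xyz": [-0.25,0,0],"twist": 0},{"xyz": [-0.25,0,-0.4],"twist": 0},{"xyz": [-0.25,0,-0.9],"twist": 0},{"xyz": [-0.25,0,-0.9],"twist": 0}]'

```text
time: 5.82
tcp_pos: [0.5056, -0.1933, 0.1573]
tcp_rot: [[0.999, 0.042, 0.01], [0.042, -0.999, -0.004], [0.01, 0.004, -1.0]]
wrist_force: [1.4, -0.5, 0.7]
opening: 0.06
```

Run:
```python
from h import *
c=optics.read_camera('scene');cv2.imwrite('pics/a4.png',cv2.resize(c['image'][160:280,125:285],None,fx=4.8,fy=4.8,interpolation=cv2.INTER_CUBIC))
s=manip.state();c=optics.read_camera('wrist');cv2.imwrite('pics/w4.png',c['image']);print(s['tcp_pos'],s['wrist_force'])
```

```text
[ 0.50474221 -0.19319947  0.1545864 ] [ 0.28323873  0.15443509 -0.69638749]
```

View pics/a4.png

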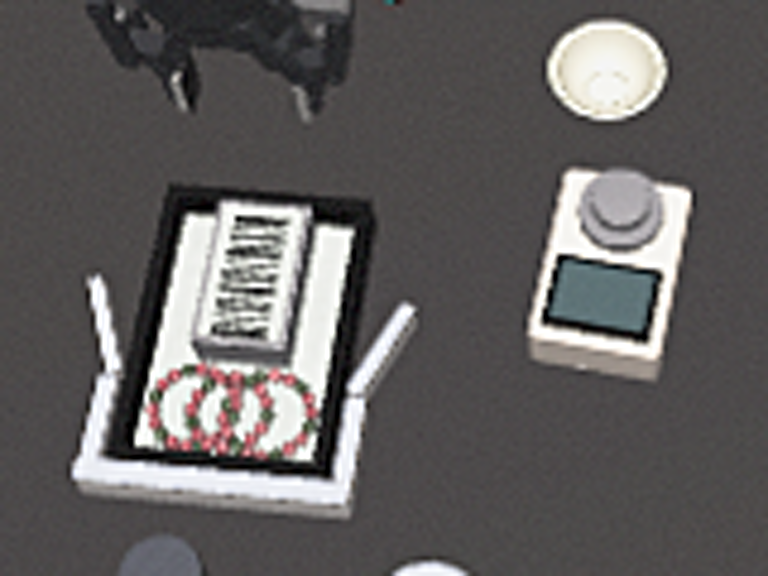

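View pics/w4.png

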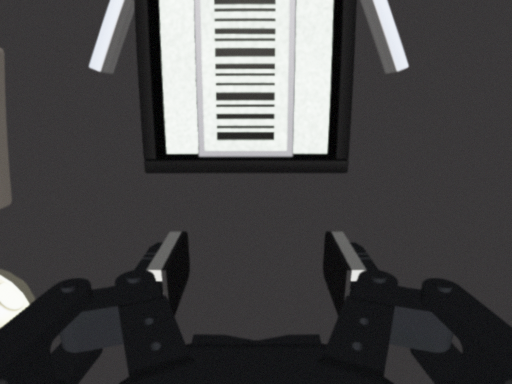

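The tray now looks flush against the back stop and square between the guides. I'll measure it and refine the wand pose.

Run:
```python
from h import *
s=manip.state();c=optics.read_camera('wrist')
print(s['qpos'].round(3))
e=[onplane(c,u,v,.03,s)[:2] for u,v in[(145,160),(348,160)]];print(np.round(e,4))
W=cloud(c,s)
d=e[0]-e[1];print(np.degrees(np.arctan2(-d[0],d[1])))
m=(e[0]+e[1])/2; n=np.array([d[1],-d[0]])/np.linalg.norm(d);print('tray org',m+.085*n)
print('label px', [onplane(c,u,v,.035,s)[:2].round(4) for u,v in [(216,139),(274,139)]])
for n in ['scene','side']:
    c=optics.read_camera(n)
    for q in ['label','wand_grip','key_top']:
        for r in spotter.place_of(n,q)[:3]:
            v,u=r['centre'];z={'label':.035,'wand_grip':.064,'key_top':.05}[q]
            print(n,q,round(r['conf'],2),(u,v),onplane(c,u,v,z).round(4))
```

```text
[ 0.595  0.307 -0.36   1.847  0.127  1.005 -1.347]
[[ 0.5318 -0.1291]
 [ 0.5365 -0.246 ]]
2.302898729232496
tray org [ 0.61912089 -0.18415876]
label px [array([ 0.546 , -0.1707]), array([ 0.5473, -0.2024])]
scene label 0.71 (366.9, 243.0) [0.594 0.325 0.035]
scene label 0.68 (177.0, 215.0) [ 0.5799 -0.1845  0.035 ]
scene label 0.29 (247.8, 179.7) [ 0.4425 -0.0098  0.035 ]
scene wand_grip 0.98 (336.2, 244.2) [0.6209 0.2401 0.064 ]
scene wand_grip 0.95 (202.5, 128.2) [ 0.2981 -0.1666  0.064 ]
scene wand_grip 0.92 (367.9, 125.1) [0.2189 0.3255 0.064 ]
scene key_top 0.67 (255.7, 200.7) [0.5156 0.022  0.05  ]
side label 0.9 (286.1, 233.8) [ 0.5798 -0.1841  0.035 ]
side label 0.33 (332.9, 183.1) [0.7768 0.0348 0.035 ]
side wand_grip 0.98 (163.3, 148.4) [0.2018 0.2797 0.064 ]
side wand_grip 0.87 (184.5, 249.1) [ 0.2777 -0.2368  0.064 ]
side wand_grip 0.65 (231.7, 154.6) [0.4474 0.2059 0.064 ]
```

jog_arm --jaw 0 --targets '[{"xyz": [0.0,-0.1,-0.5],"twist": -0.03},{"xyz": [0.1,-0.3,-1.0],"twist": -0.07},{"xyz": [0.2,-0.6,-1.0],"twist": -0.11},{"xyz": [0.3,-0.9,-1.0],"twist": -0.15},{"xyz": [0.3,-1,-1.0],"twist": -0.19},{"xyz": [0.3,-1,-1.0],"twist": -0.23},{"xyz": [0.3,-1,-1.0],"twist": -0.27},{"xyz": [0.3,-1,-1.0],"twist": -0.31},{"xyz": [0.3,-1,-1.0],"twist": -0.35},{"xyz": [0.3,-1,-1.0],"twist": -0.39},{"xyz": [0.3,-1,-1.0],"twist": -0.43},{"xyz": [0.3,-1,-1.0],"twist": -0.47},{"xyz": [0.3,-1,-1.0],"twist": -0.51},{"xyz": [0.3,-1,-1.0],"twist": -0.55},{"xyz": [0.3,-1,-1.0],"twist": -0.58},{"xyz": [0.3,-1,-1.0],"twist": -0.58}]'

```text
time: 7.7
tcp_pos: [0.5227, -0.1117, 0.2301]
tcp_rot: [[-0.293, 0.956, -0.0], [0.956, 0.293, 0.0], [0.0, -0.0, -1.0]]
wrist_force: [-0.9, 0.1, -0.6]
opening: 0.0853
```

jog_arm --targets '[{"xyz": [0.48,0.3,0],"twist": 0},{"xyz": [0.96,0.61,0],"twist": 0},{"xyz": [0.96,0.61,0],"twist": 0}]'

```text
time: 7.95
tcp_pos: [0.5481, -0.0167, 0.2308]
tcp_rot: [[-0.292, 0.956, 0.001], [0.956, 0.292, 0.003], [0.003, 0.002, -1.0]]
wrist_force: [-0.5, 1.0, -0.1]
opening: 0.0855
```

jog_arm --targets '[{"xyz": [0.48,0.3,0],"twist": 0},{"xyz": [0.96,0.61,0],"twist": 0},{"xyz": [0.96,0.61,0],"twist": 0}]'

```text
time: 8.2
tcp_pos: [0.5719, 0.0714, 0.2306]
tcp_rot: [[-0.293, 0.956, 0.001], [0.956, 0.293, 0.004], [0.004, 0.002, -1.0]]
wrist_force: [-0.1, 1.1, 0.4]
opening: 0.0854
```

jog_arm --targets '[{"xyz": [0.48,0.3,0],"twist": 0},{"xyz": [0.96,0.61,0],"twist": 0},{"xyz": [0.96,0.61,0],"twist": 0},{"xyz": [0.96,0.61,0],"twist": 0}]'

```text
time: 8.53
tcp_pos: [0.5958, 0.156, 0.23]
tcp_rot: [[-0.292, 0.956, -0.001], [0.956, 0.292, 0.002], [0.003, 0.0, -1.0]]
wrist_force: [0.1, 0.4, 0.2]
opening: 0.0856
```

Run:
```python
from h import *
s=manip.state();c=optics.read_camera('wrist');cv2.imwrite('pics/w5.png',c['image']);print(s['tcp_pos'],s['tcp_rot'][:,0])
W=cloud(c,s);np.save('W5.npy',W)
for q in ['wand_grip','rest','window']:
    for r in spotter.place_of('wrist',q)[:3]:
        v,u=r['centre'];print(q,r['conf'],(u,v),W[int(v),int(u)].round(4),onplane(c,u,v,.064,s).round(4))
```

```text
[0.59578935 0.15597985 0.230049  ] [-0.29173957  0.95649444  0.00253127]
wand_grip 0.63 (322.6, 77.6) [0.6129 0.2416 0.0765] [0.6155 0.2426 0.064 ]
wand_grip 0.61 (126.4, 17.1) [0.4688 0.2458 0.0368] [0.4802 0.243  0.064 ]
rest 0.98 (307.4, 81.7) [0.6045 0.2362 0.0779] [0.6066 0.237  0.064 ]
window 0.98 (29.1, 61.1) [0.4095 0.1969 0.0507] [0.4185 0.198  0.064 ]
```

View pics/w5.png

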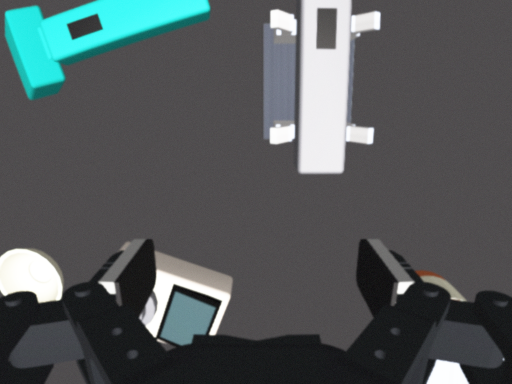

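The grey wand lies in the rest at columns 300-348, in line with the tool's x. The saddles are at rows ~22 and ~133. I'll fit the handle from the depth data.

Run:
```python
from h import *
W=np.load('W5.npy');s=manip.state();c=optics.read_camera('wrist')
m=(abs(W[...,2]-.078)<.006);m[:, :285]=0;m[:,365:]=0;m[180:]=0
im=c['image'].astype(int)
g=m&(im.sum(2)>450)
p=W[g];print(len(p),np.median(p[:,2]))
# edges via pixels rows
for v in [50,70,90,110,150,165]:
    r=np.where(g[v])[0];print(v,r.min(),r.max())
pts=[];
for v in [60,90,150,165]:
    r=np.where(g[v,295:356])[0]+295
    pts.append((onplane(c,r.min(),v,.078,s)[:2]+onplane(c,r.max(),v,.078,s)[:2])/2)
pts=np.array(pts);print(pts.round(4))
d=pts[0]-pts[-1];print('ang',np.degrees(np.arctan2(d[1],d[0])));d/=np.linalg.norm(d)
tail=onplane(c,322,173,.078,s)[:2];print('tail',tail,'grip',tail+.062*d)
print('saddle posts z.077',[onplane(c,u,v,.077,s)[:2].round(4) for u,v in [(283,22),(367,22),(283,133),(361,134)]])
```

```text
6886 0.07771672217977275
50 303 349
70 302 349
90 302 348
110 302 346
150 301 345Traceback (most recent call last):
  File "<stdin>", line 9, in <module>
    return umr_minimum(a, axis, None, out, keepdims, initial, where)
ValueError: zero-size array to reduction operation minimum which has no identity
```

Run:
```python
from h import *
s=manip.state();c=optics.read_camera('wrist')
pts=np.array([(onplane(c,a,v,.078,s)[:2]+onplane(c,b,v,.078,s)[:2])/2 for v,a,b in [(50,302.5,349.5),(70,302,349),(90,302,348),(110,301.5,346.5),(150,300.5,345.5)]])
print(pts.round(4))
d=pts[0]-pts[-1];print('ang',np.degrees(np.arctan2(d[1],d[0])));d/=np.linalg.norm(d)
t=onplane(c,322,173,.078,s)[:2]
n=np.array([-d[1],d[0]]);t=pts[-1]+d*((t-pts[-1])@d)
print('tail',t,'grip',t+.062*d)
q=np.array([onplane(c,u,v,.077,s)[:2] for u,v in [(283,22),(367,22),(283,133),(361,134)]]);print('posts',q.round(4),q.mean(0))
T=t+.062*d;e=np.array([*T,.118])-s['tcp_pos'];print('tool delta/80',(s['tcp_rot'].T@e/.08).round(3))
```

```text
[[0.6112 0.2506]
 [0.6148 0.2391]
 [0.6184 0.2274]
 [0.6219 0.2154]
 [0.6298 0.1908]]
ang 107.24525405617534
tail [0.63436256 0.17600151] grip [0.61598188 0.23521427]
posts [[0.5808 0.2586]
 [0.6303 0.2745]
 [0.6013 0.1937]
 [0.6505 0.208 ]] [0.61572849 0.23371381]
tool delta/80 [0.957 0.54  1.401]
```

jog_arm --targets '[{"xyz": [0.48,0.27,0.1],"twist": 0},{"xyz": [0.95,0.54,0.4],"twist": -0.002},{"xyz": [0.95,0.54,0.7],"twist": -0.002},{"xyz": [0.95,0.54,0.7],"twist": -0.002},{"xyz": [0.95,0.54,0.7],"twist": -0.002}]'

```text
time: 9.25
tcp_pos: [0.6152, 0.2358, 0.1729]
tcp_rot: [[-0.295, 0.956, -0.003], [0.956, 0.295, -0.001], [-0.0, -0.003, -1.0]]
wrist_force: [0.5, 0.5, 0.2]
opening: 0.0856
```

Run:
```python
from h import *
s=manip.state();c=optics.read_camera('wrist');cv2.imwrite('pics/w6.png',c['image']);print(s['tcp_pos'],s['tcp_rot'][:,0])
print((s['tcp_rot'].T@(np.array([.616,.2352,.116])-s['tcp_pos'])/.08).round(3))
```

```text
[0.61515346 0.23577134 0.17289573] [-2.94742099e-01  9.55576760e-01 -3.87114187e-04]
[-0.01   0.01   0.711]
```

View pics/w6.png

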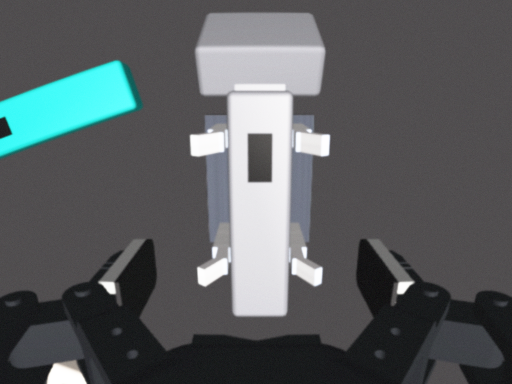

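The wand is centred between the jaws (columns 229-292, fingers at 155 and 360). I'll descend and grip it.

jog_arm --targets '[{"xyz": [0,0.01,0.25],"twist": 0},{"xyz": [0,0.01,0.5],"twist": 0},{"xyz": [0,0.01,0.71],"twist": 0},{"xyz": [0,0.01,0.71],"twist": 0},{"xyz": [0,0.01,0.71],"twist": 0}]'

```text
time: 9.72
tcp_pos: [0.6173, 0.2352, 0.1187]
tcp_rot: [[-0.293, 0.956, 0.001], [0.956, 0.293, -0.001], [-0.001, 0.001, -1.0]]
wrist_force: [0.7, 0.2, 0.3]
opening: 0.0853
```

jog_arm --jaw 1 --targets '[{"xyz": [0,0,0]},{"xyz": [0,0,0]},{"xyz": [0,0,0]},{"xyz": [0,0,0]},{"xyz": [0,0,0]},{"xyz": [0,0,0]},{"xyz": [0,0,0]},{"xyz": [0,0,0]}]'

```text
validation failed for argument at $.ta...
```

jog_arm --jaw 1 --targets '[{"xyz": [0,0,0],"twist": 0},{"xyz": [0,0,0],"twist": 0},{"xyz": [0,0,0],"twist": 0},{"xyz": [0,0,0],"twist": 0},{"xyz": [0,0,0],"twist": 0},{"xyz": [0,0,0],"twist": 0},{"xyz": [0,0,0],"twist": 0},{"xyz": [0,0,0],"twist": 0}]'

```text
time: 10.38
tcp_pos: [0.6169, 0.2369, 0.1185]
tcp_rot: [[-0.295, 0.956, 0.001], [0.956, 0.295, 0.0], [-0.0, 0.001, -1.0]]
wrist_force: [-0.2, 0.2, 5.8]
opening: 0.031
```

jog_arm --targets '[{"xyz": [0,0,-0.1],"twist": 0},{"xyz": [0,0,-0.3],"twist": 0},{"xyz": [0,0,-0.6],"twist": 0},{"xyz": [0,0,-1],"twist": 0},{"xyz": [0,0,-1],"twist": 0}]'

```text
time: 10.8
tcp_pos: [0.6182, 0.2382, 0.2041]
tcp_rot: [[-0.295, 0.955, 0.007], [0.955, 0.295, 0.003], [0.001, 0.008, -1.0]]
wrist_force: [1.5, 1.6, -0.1]
opening: 0.0313
```

jog_arm --targets '[{"xyz": [-0.1,0,-0.3],"twist": 0.02},{"xyz": [-0.3,0,-0.6],"twist": 0.04},{"xyz": [-0.6,0,-0.6],"twist": 0.06},{"xyz": [-0.9,0,-0.6],"twist": 0.083},{"xyz": [-0.9,0,-0.6],"twist": 0.083}]'

```text
time: 11.22
tcp_pos: [0.6399, 0.1617, 0.2458]
tcp_rot: [[-0.028, 1.0, 0.001], [1.0, 0.028, -0.004], [-0.004, 0.001, -1.0]]
wrist_force: [0.2, -1.4, -2.0]
opening: 0.0313
```

Run:
```python
from h import *
s=manip.state();c=optics.read_camera('wrist');cv2.imwrite('pics/w7.png',c['image']);print(s['tcp_pos'],s['tcp_rot'],s['opening'])
print((s['tcp_rot'].T@(np.array([.59,-.325,.2])-s['tcp_pos'])/.08).round(3))
```

```text
[0.63985111 0.16174223 0.24583497] [[-0.02765851  0.99961636  0.0014659 ]
 [ 0.99961095  0.02766359 -0.0035606 ]
 [-0.00359979  0.00136684 -0.99999259]] 0.03128887543127425
[-6.063 -0.792  0.594]
```

View pics/w7.png

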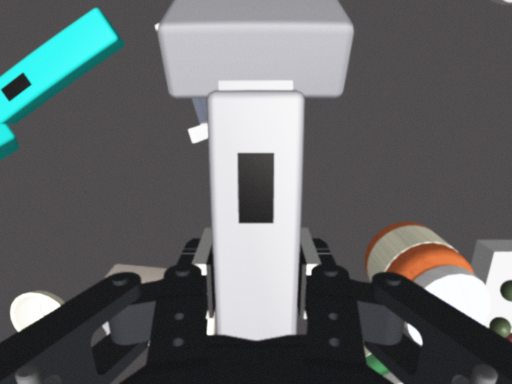

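The wand is held straight in the jaws, and its head is clear of the rest. I'll carry it over to the label.

jog_arm --targets '[{"xyz": [-0.45,-0.1,0],"twist": 0},{"xyz": [-0.95,-0.2,0],"twist": 0},{"xyz": [-1,-0.2,0],"twist": 0}]'

```text
time: 11.52
tcp_pos: [0.6247, 0.0797, 0.2451]
tcp_rot: [[-0.032, 0.999, -0.001], [0.999, 0.032, -0.005], [-0.005, -0.001, -1.0]]
wrist_force: [0.5, -2.0, -2.0]
opening: 0.0314
```

jog_arm --targets '[{"xyz": [-0.45,-0.1,0],"twist": 0},{"xyz": [-0.95,-0.2,0],"twist": 0},{"xyz": [-1,-0.2,0],"twist": 0}]'

```text
time: 11.77
tcp_pos: [0.6113, -0.0014, 0.2451]
tcp_rot: [[-0.031, 1.0, -0.001], [1.0, 0.031, -0.005], [-0.005, -0.001, -1.0]]
wrist_force: [0.0, -2.3, -2.6]
opening: 0.0313
```

jog_arm --targets '[{"xyz": [-0.45,-0.1,0],"twist": 0},{"xyz": [-0.95,-0.2,0],"twist": 0},{"xyz": [-1,-0.2,0],"twist": 0}]'

```text
time: 12.02
tcp_pos: [0.5979, -0.082, 0.2451]
tcp_rot: [[-0.031, 1.0, -0.001], [1.0, 0.031, -0.004], [-0.004, -0.002, -1.0]]
wrist_force: [-0.7, -2.7, -1.9]
opening: 0.031
```

jog_arm --targets '[{"xyz": [-0.45,-0.05,0],"twist": 0},{"xyz": [-0.95,-0.1,0],"twist": 0},{"xyz": [-1,-0.1,0],"twist": 0}]'

```text
time: 12.27
tcp_pos: [0.5929, -0.1623, 0.2451]
tcp_rot: [[-0.03, 1.0, -0.001], [1.0, 0.03, -0.004], [-0.004, -0.001, -1.0]]
wrist_force: [-0.5, -2.0, -2.3]
opening: 0.031
```

jog_arm --targets '[{"xyz": [-0.45,-0.05,0],"twist": 0},{"xyz": [-0.95,-0.1,0],"twist": 0},{"xyz": [-1,-0.1,0],"twist": 0},{"xyz": [-1,-0.1,0],"twist": 0}]'

```text
time: 12.6
tcp_pos: [0.5885, -0.2378, 0.2449]
tcp_rot: [[-0.033, 0.999, -0.001], [0.999, 0.033, -0.001], [-0.001, -0.001, -1.0]]
wrist_force: [-0.6, 1.7, -0.5]
opening: 0.0312
```

Run:
```python
from h import *
s=manip.state();print(s['tcp_pos'],s['qpos'].round(2))
print((s['tcp_rot'].T@(np.array([.59,-.325,.2])-s['tcp_pos'])/.08).round(3),s['tcp_rot'][:,0])
```

```text
[ 0.58845221 -0.23777865  0.24492984] [ 0.72  0.44 -0.54  1.49  0.23  1.28  0.19]
[-1.09  -0.016  0.563] [-3.31965855e-02  9.99448348e-01 -9.93592184e-04]
```

jog_arm --targets '[{"xyz": [-0.45,0,0.1],"twist": 0},{"xyz": [-0.9,0,0.2],"twist": 0},{"xyz": [-1,0,0.4],"twist": 0},{"xyz": [-1,0,0.55],"twist": 0},{"xyz": [-1,0,0.55],"twist": 0},{"xyz": [-1,0,0.55],"twist": 0}]'

```text
time: 13.1
tcp_pos: [0.5928, -0.3118, 0.201]
tcp_rot: [[-0.041, 0.999, -0.001], [0.999, 0.041, 0.002], [0.002, -0.001, -1.0]]
wrist_force: [-0.9, 0.4, -1.0]
opening: 0.031
```

Run:
```python
from h import *
s=manip.state();c=optics.read_camera('wrist');cv2.imwrite('pics/w8.png',c['image']);print(s['tcp_pos'],s['tcp_rot'],s['opening'])
R=s['tcp_rot'];p=s['tcp_pos']
L=np.array([.584,-.185,.035])
g=p+R@[0,0,.0545]; hx=R[:,0];hz=-R[:,2]
w=g+.095*hx-.031*hz; sx=.5*hx-.866*hz
d=L-w; print('along',d@sx,'perp',d-(d@sx)*sx)
for n in ['scene','side']:
    c=optics.read_camera(n);cv2.imwrite(f'pics/{n}8.png',cv2.resize(c['image'][130:290,100:300],None,fx=4,fy=4) if n=='scene' else cv2.resize(c['image'][140:290,180:370],None,fx=4,fy=4))
    for q in ['window','wand_grip','label']:
        for r in spotter.place_of(n,q)[:2]:
            v,u=r['centre'];print(n,q,round(r['conf'],2),(u,v))
    Rm=np.array(c['R']);
    def proj(X): 
        x=Rm@X+np.array(c['t']);return cv2.projectPoints(x.reshape(1,1,3),np.zeros(3),np.zeros(3),np.array([[c['fx'],0,c['cx']],[0,c['fy'],c['cy']],[0,0,1.]]),np.array([c['k1'],0,0,0.]))[0].ravel().round(1)
    print('pred win',proj(w),'grip',proj(g),'label',proj(L))
```

```text
[ 0.59275422 -0.31181669  0.2010412 ] [[-4.09584623e-02  9.99160408e-01 -9.40405907e-04]
 [ 9.99159105e-01  4.09601318e-02  1.83055605e-03]
 [ 1.86753828e-03 -8.64638363e-04 -9.99997882e-01]] 0.03104526544576886
along 0.08583580173151968 perp [-0.00295501 -0.01127782 -0.0064653 ]
scene window 0.93 (212.4, 158.8)
scene window 0.75 (320.0, 175.3)
scene wand_grip 0.91 (119.7, 193.3)
scene wand_grip 0.73 (337.1, 199.6)
scene label 0.84 (174.4, 214.2)
pred win [158.7 202. ] grip [119.  192.9] label [176.5 216.3]
side window 0.95 (292.0, 221.8)
side window 0.89 (212.3, 232.1)
side wand_grip 0.95 (297.7, 231.1)
side wand_grip 0.95 (159.0, 151.6)
side label 0.96 (286.3, 234.0)
pred win [291.9 221.4] grip [299.9 237.2] label [287.5 233.9]
```

View pics/w8.png

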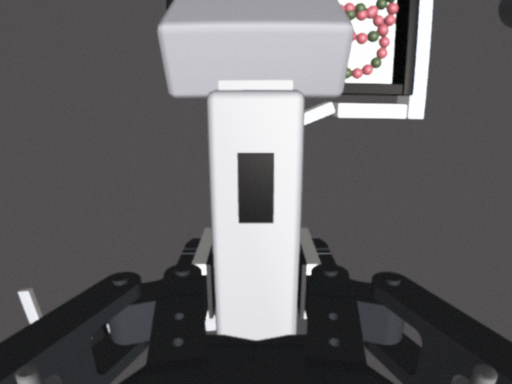

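View pics/side8.png

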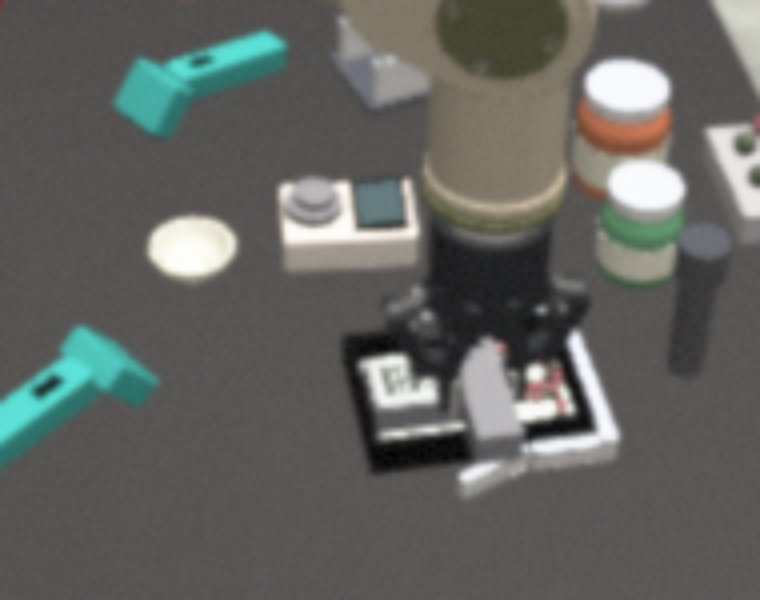

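View pics/scene8.png

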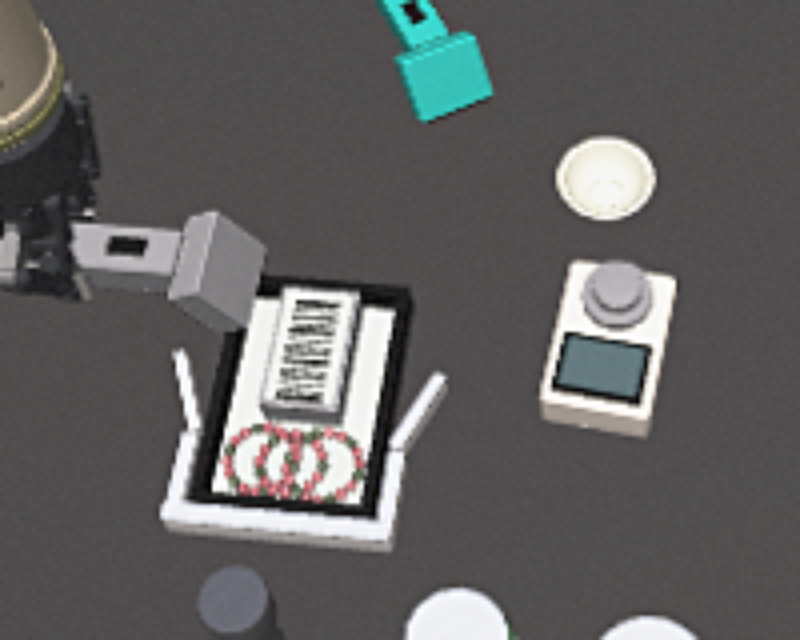

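The wand is level, its head faces the label (scene pixel 174,214), and it is well above the tray. I'll shift about 15 mm to centre the aim and then hold.

jog_arm --targets '[{"xyz": [-0.1,-0.03,0],"twist": 0},{"xyz": [-0.19,-0.06,0],"twist": 0},{"xyz": [-0.19,-0.06,0],"twist": 0},{"xyz": [-0.19,-0.06,0],"twist": 0},{"xyz": [-0.19,-0.06,0],"twist": 0}]'

```text
time: 13.97
tcp_pos: [0.588, -0.3297, 0.2015]
tcp_rot: [[-0.038, 0.999, 0.0], [0.999, 0.038, 0.0], [0.0, 0.0, -1.0]]
wrist_force: [-0.5, -0.2, -1.7]
opening: 0.0311
```

Run:
```python
from h import *
s=manip.state()
R=s['tcp_rot'];p=s['tcp_pos']
for L in ([.581,-.1855,.035],[.589,-.185,.035]):
    g=p+R@[0,0,.0545]; hx=R[:,0];hz=-R[:,2]
    w=g+.095*hx-.031*hz; sx=.5*hx-.866*hz; sz=.866*hx+.5*hz
    d=np.array(L)-w; print('along',d@sx,'y',d@R[:,1],'z',d@sz)
c=optics.read_camera('scene');W=cloud(c)
# actual head location in cloud: grey points in region
im=c['image'].astype(int)
np.set_printoptions(suppress=True)
q=W[185:210,118:167].reshape(-1,3);q=q[(q[:,2]>.09)]
loc=(q-g)@np.c_[hx,np.cross(hz,hx),hz]
top=loc[(abs(loc[:,0])<60e-3)&(abs(loc[:,1])<.02)&(loc[:,0]>.02)];print('handle top z by x',[(round(a,3),np.median(top[(top[:,0]>a)&(top[:,0]<a+.01),2]).round(4),np.median(top[(top[:,0]>a)&(top[:,0]<a+.01),1]).round(4)) for a in (.02,.03,.04)])
print('head x max',np.percentile(loc[:,0],[90,97,99]),'y range',np.percentile(loc[loc[:,0]>.07,1],[3,97]))
```

```text
along 0.09479228347275576 y -0.0015084046738094224 z 0.002215738396909846
along 0.09488934039358639 y 0.006504858102660343 z 0.0023836609210016514
handle top z by x [(0.02, np.float64(0.0131), np.float64(-0.0106)), (0.03, np.float64(0.0141), np.float64(-0.0091)), (0.04, np.float64(0.0143), np.float64(-0.0087))]
head x max [0.10512616 0.10943845 0.11057742] y range [-0.03135479  0.02295134]
```

The predicted aim is off by at most 7 mm at 95 mm range, and the handle is level. Now I'll hold it there.

jog_arm --targets '[{"xyz": [0,0,0],"twist": 0},{"xyz": [0,0,0],"twist": 0},{"xyz": [0,0,0],"twist": 0},{"xyz": [0,0,0],"twist": 0},{"xyz": [0,0,0],"twist": 0},{"xyz": [0,0,0],"twist": 0},{"xyz": [0,0,0],"twist": 0},{"xyz": [0,0,0],"twist": 0},{"xyz": [0,0,0],"twist": 0},{"xyz": [0,0,0],"twist": 0},{"xyz": [0,0,0],"twist": 0},{"xyz": [0,0,0],"twist": 0},{"xyz": [0,0,0],"twist": 0},{"xyz": [0,0,0],"twist": 0},{"xyz": [0,0,0],"twist": 0},{"xyz": [0,0,0],"twist": 0},{"xyz": [0,0,0],"twist": 0},{"xyz": [0,0,0],"twist": 0},{"xyz": [0,0,0],"twist": 0},{"xyz": [0,0,0],"twist": 0}]'

```text
time: 15.68
tcp_pos: [0.5881, -0.3296, 0.2015]
tcp_rot: [[-0.039, 0.999, 0.0], [0.999, 0.039, -0.0], [-0.0, 0.0, -1.0]]
wrist_force: [-0.2, 0.8, -1.9]
opening: 0.0309
```

jog_arm --targets '[{"xyz": [0,0,0],"twist": 0},{"xyz": [0,0,0],"twist": 0},{"xyz": [0,0,0],"twist": 0},{"xyz": [0,0,0],"twist": 0},{"xyz": [0,0,0],"twist": 0},{"xyz": [0,0,0],"twist": 0},{"xyz": [0,0,0],"twist": 0},{"xyz": [0,0,0],"twist": 0},{"xyz": [0,0,0],"twist": 0},{"xyz": [0,0,0],"twist": 0}]'

```text
time: 16.52
tcp_pos: [0.5881, -0.3296, 0.2015]
tcp_rot: [[-0.039, 0.999, -0.0], [0.999, 0.039, -0.0], [-0.0, -0.0, -1.0]]
wrist_force: [-0.4, -0.6, -1.2]
opening: 0.0312
```

Run:
```python
from h import *
s=manip.state();print(s['tcp_pos'],s['qd'].round(4))
c=optics.read_camera('side');cv2.imwrite('pics/side9.png',cv2.resize(c['image'][140:290,180:370],None,fx=4,fy=4))
print((s['tcp_rot'].T@(np.array([.617,.2365,.235])-s['tcp_pos'])/.08).round(3))
```

```text
[ 0.58809502 -0.32956907  0.20151779] [ 0.0001 -0.0003 -0.0007  0.0013 -0.0006 -0.0023  0.0004]
[ 7.057  0.634 -0.419]
```

jog_arm --targets '[{"xyz": [0,0,-0.5],"twist": 0},{"xyz": [0.4,0.05,-0.6],"twist": 0},{"xyz": [0.9,0.09,-0.6],"twist": 0},{"xyz": [1,0.09,-0.6],"twist": 0}]'

```text
time: 16.9
tcp_pos: [0.594, -0.2416, 0.2511]
tcp_rot: [[-0.046, 0.999, 0.003], [0.999, 0.046, 0.003], [0.003, 0.003, -1.0]]
wrist_force: [0.5, 2.6, -1.6]
opening: 0.031
```

jog_arm --targets '[{"xyz": [0.45,0.04,0],"twist": 0},{"xyz": [0.95,0.09,0],"twist": 0},{"xyz": [1,0.09,0],"twist": 0}]'

```text
time: 17.15
tcp_pos: [0.5972, -0.1599, 0.25]
tcp_rot: [[-0.048, 0.999, 0.001], [0.999, 0.048, 0.004], [0.004, 0.001, -1.0]]
wrist_force: [0.9, 2.1, -0.5]
opening: 0.0313
```

jog_arm --targets '[{"xyz": [0.45,0.04,0],"twist": 0},{"xyz": [0.95,0.09,0],"twist": 0},{"xyz": [1,0.09,0],"twist": 0}]'

```text
time: 17.4
tcp_pos: [0.6007, -0.0798, 0.25]
tcp_rot: [[-0.048, 0.999, 0.001], [0.999, 0.048, 0.004], [0.004, 0.001, -1.0]]
wrist_force: [0.6, 3.3, -1.6]
opening: 0.031
```

jog_arm --targets '[{"xyz": [0.45,0.04,0],"twist": 0},{"xyz": [0.95,0.09,0],"twist": 0},{"xyz": [1,0.09,0],"twist": 0}]'

```text
time: 17.65
tcp_pos: [0.6041, 0.0004, 0.25]
tcp_rot: [[-0.048, 0.999, 0.001], [0.999, 0.048, 0.004], [0.004, 0.001, -1.0]]
wrist_force: [-0.6, 1.6, -1.3]
opening: 0.031
```

jog_arm --targets '[{"xyz": [0.45,0.04,0],"twist": 0},{"xyz": [0.95,0.09,0],"twist": 0},{"xyz": [1,0.09,0],"twist": 0}]'

```text
time: 17.9
tcp_pos: [0.6076, 0.0805, 0.25]
tcp_rot: [[-0.048, 0.999, 0.0], [0.999, 0.048, 0.005], [0.005, 0.001, -1.0]]
wrist_force: [-0.3, 2.6, -1.4]
opening: 0.0308
```

jog_arm --targets '[{"xyz": [0.45,0.04,0],"twist": 0},{"xyz": [0.95,0.09,0],"twist": 0},{"xyz": [1,0.09,0],"twist": 0}]'

```text
time: 18.15
tcp_pos: [0.611, 0.1605, 0.2498]
tcp_rot: [[-0.048, 0.999, -0.0], [0.999, 0.048, 0.005], [0.005, -0.0, -1.0]]
wrist_force: [0.3, 2.2, -1.0]
opening: 0.0314
```

jog_arm --targets '[{"xyz": [0.3,0.04,0],"twist": -0.02},{"xyz": [0.6,0.06,0],"twist": -0.04},{"xyz": [0.9,0.09,0],"twist": -0.06},{"xyz": [0.9,0.09,0],"twist": -0.082},{"xyz": [0.9,0.09,0],"twist": -0.082},{"xyz": [0.9,0.09,0],"twist": -0.082}]'

```text
time: 18.65
tcp_pos: [0.6172, 0.2235, 0.2492]
tcp_rot: [[-0.29, 0.957, -0.0], [0.957, 0.29, -0.0], [-0.0, -0.001, -1.0]]
wrist_force: [0.5, -0.2, -1.8]
opening: 0.031
```

Run:
```python
from h import *
s=manip.state();print(s['tcp_pos'],s['tcp_rot'],s['opening'])
G=np.array([[-.295,.956,0],[.956,.295,0],[0,0,-1.]])
print((s['tcp_rot'].T@(np.array([.617,.2365,.1185])-s['tcp_pos'])/.08).round(3))
c=optics.read_camera('wrist');cv2.imwrite('pics/w10.png',c['image'])
```

```text
[0.61723092 0.22353395 0.24921509] [[-2.90445337e-01  9.56891494e-01 -4.17464861e-04]
 [ 9.56891561e-01  2.90445203e-01 -3.52848932e-04]
 [-2.16387476e-04 -5.01951929e-04 -9.99999851e-01]] 0.031048247131829028
[0.156 0.045 1.634]
```

View pics/w10.png

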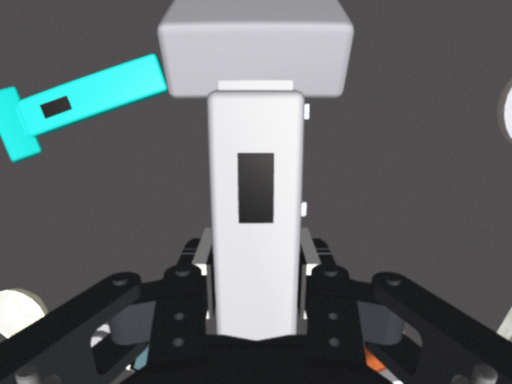

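jog_arm --targets '[{"xyz": [0.16,0.045,0.2],"twist": -0.002},{"xyz": [0.16,0.045,0.6],"twist": -0.002},{"xyz": [0.16,0.045,1],"twist": -0.002},{"xyz": [0.16,0.045,1],"twist": -0.002},{"xyz": [0.16,0.045,1],"twist": -0.002},{"xyz": [0.16,0.045,1],"twist": -0.002}]'

```text
time: 19.2
tcp_pos: [0.6175, 0.2374, 0.171]
tcp_rot: [[-0.297, 0.955, 0.001], [0.955, 0.297, 0.001], [0.0, 0.001, -1.0]]
wrist_force: [0.4, 0.9, -1.1]
opening: 0.0312
```

Run:
```python
from h import *
s=manip.state();print(s['tcp_pos'],s['tcp_rot'][:,0])
print((s['tcp_rot'].T@(np.array([.617,.2368,.119])-s['tcp_pos'])/.08).round(3))
```

```text
[0.6174515  0.23743264 0.1710308 ] [-2.97017006e-01  9.54872163e-01  2.26175595e-04]
[-0.006 -0.009  0.65 ]
```

jog_arm --targets '[{"xyz": [-0.006,-0.009,0.15],"twist": 0},{"xyz": [-0.006,-0.009,0.3],"twist": 0},{"xyz": [-0.006,-0.009,0.45],"twist": 0},{"xyz": [-0.006,-0.009,0.55],"twist": 0},{"xyz": [-0.006,-0.009,0.63],"twist": 0},{"xyz": [-0.006,-0.009,0.65],"twist": 0},{"xyz": [-0.006,-0.009,0.65],"twist": 0},{"xyz": [-0.006,-0.009,0.65],"twist": 0}]'

```text
time: 19.87
tcp_pos: [0.6164, 0.2367, 0.1182]
tcp_rot: [[-0.298, 0.955, 0.0], [0.955, 0.298, -0.0], [-0.0, 0.0, -1.0]]
wrist_force: [-3.7, -2.3, 8.2]
opening: 0.0313
```

It is seated, with the rest bearing it at about 8 N. I'll release and retreat upward.

jog_arm --jaw 0 --targets '[{"xyz": [0,0,0],"twist": 0},{"xyz": [0,0,0],"twist": 0},{"xyz": [0,0,0],"twist": 0},{"xyz": [0,0,0],"twist": 0},{"xyz": [0,0,0],"twist": 0},{"xyz": [0,0,0],"twist": 0},{"xyz": [0,0,0],"twist": 0},{"xyz": [0,0,0],"twist": 0}]'

```text
time: 20.53
tcp_pos: [0.6163, 0.2366, 0.1175]
tcp_rot: [[-0.298, 0.955, 0.0], [0.955, 0.298, -0.0], [-0.0, 0.0, -1.0]]
wrist_force: [0.0, -0.1, -0.3]
opening: 0.0852
```

jog_arm --targets '[{"xyz": [0,0,-0.3],"twist": 0},{"xyz": [0,0,-0.7],"twist": 0},{"xyz": [0,0,-1],"twist": 0},{"xyz": [0,0,-1],"twist": 0},{"xyz": [0,0,-1],"twist": 0}]'

```text
time: 20.95
tcp_pos: [0.6169, 0.237, 0.1991]
tcp_rot: [[-0.298, 0.955, 0.003], [0.955, 0.298, 0.001], [-0.0, 0.003, -1.0]]
wrist_force: [0.6, 0.3, -0.8]
opening: 0.0854
```

Run:
```python
from h import *
s=manip.state();print(s['tcp_pos'],s['opening'])
c=optics.read_camera('wrist');cv2.imwrite('pics/w11.png',c['image'])
W=cloud(c,s);print('z at tail/mid/front', [W[v,256].round(4) for v in (120,160,200,240,280,310)])
for n in ('side','scene'):
    c=optics.read_camera(n);cv2.imwrite(f'pics/{n}11.png',cv2.resize(c['image'][150:290,120:420],None,fx=2.6,fy=2.6))
```

```text
[0.61688235 0.23698735 0.19906739] 0.08539948779270261
z at tail/mid/front [array([0.6015, 0.2864, 0.0784]), array([0.6082, 0.265 , 0.0783]), array([0.6154, 0.2419, 0.0768]), array([0.6228, 0.2181, 0.078 ]), array([0.631 , 0.1917, 0.0778]), array([ 0.6547,  0.1165, -0.002 ])]
```

View pics/w11.png

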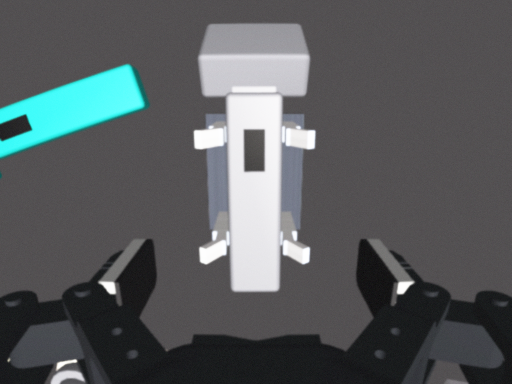

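View pics/scene11.png

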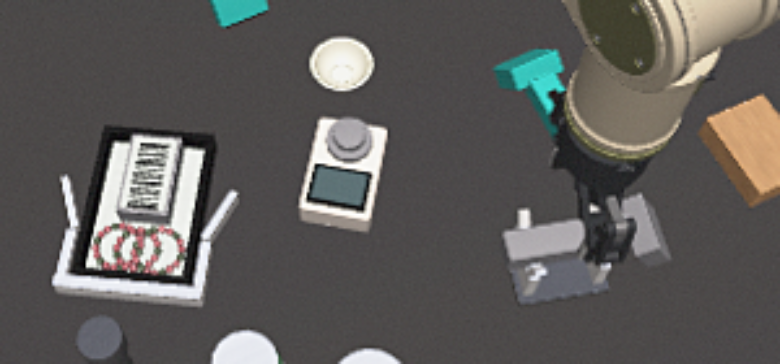

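The wand lies level in both saddles (top at 78 mm along its whole handle), and the tray is still home in the scene view. Next is the key.

jog_arm --jaw 1 --targets '[{"xyz": [-0.1,-0.1,-0.4],"twist": 0},{"xyz": [-0.5,-0.5,-0.4],"twist": 0},{"xyz": [-0.95,-0.95,-0.4],"twist": 0},{"xyz": [-0.95,-0.95,-0.4],"twist": 0}]'

```text
time: 21.43
tcp_pos: [0.5648, 0.1359, 0.228]
tcp_rot: [[-0.294, 0.956, -0.003], [0.956, 0.294, -0.004], [-0.003, -0.004, -1.0]]
wrist_force: [0.9, -0.3, 0.7]
opening: 0.0386
```

jog_arm --targets '[{"xyz": [-0.5,-0.5,0],"twist": 0},{"xyz": [-0.95,-0.95,0],"twist": 0},{"xyz": [-0.95,-0.95,0],"twist": 0},{"xyz": [-0.95,-0.95,0],"twist": 0}]'

```text
time: 21.77
tcp_pos: [0.5145, 0.0403, 0.2281]
tcp_rot: [[-0.291, 0.957, -0.003], [0.957, 0.291, -0.003], [-0.002, -0.004, -1.0]]
wrist_force: [0.1, 0.1, 0.7]
opening: 0.0001
```

Run:
```python
from h import *
s=manip.state();print(s['tcp_pos'],s['opening'])
c=optics.read_camera('wrist');cv2.imwrite('pics/w12.png',c['image'])
W=cloud(c,s)
for r in spotter.place_of('wrist','key_top')[:2]:
    v,u=r['centre'];print(r['conf'],(u,v),W[int(v),int(u)].round(4))
```

```text
[0.51449134 0.04032648 0.22809937] 6.899545164937938e-05
0.65 (259.0, 216.7) [0.5223 0.0189 0.0579]
```

View pics/w12.png

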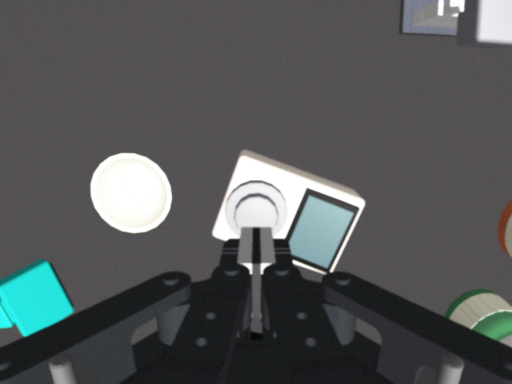

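The wrist view shows the round key at about (257,213), partly behind the closed fingers. I'll compute its position.

Run:
```python
from h import *
s=manip.state();c=optics.read_camera('wrist');W=cloud(c,s)
print([W[v,u].round(4) for u,v in [(245,205),(257,205),(265,205),(257,215),(250,212)]])
k=onplane(c,257,214.5,.057,s);print(k)
print((s['tcp_rot'].T@(np.array([.521,.0195,.145])-s['tcp_pos'])/.08).round(3))
cc=optics.read_camera('scene')
print(onplane(cc,*[(625+.5)/4.8-.5+125,(197+.5)/4.8-.5+160],.057))
```

```text
[array([0.5119, 0.029 , 0.058 ]), array([0.5204, 0.0315, 0.0576]), array([0.5268, 0.0315, 0.0517]), array([0.5226, 0.0243, 0.0585]), array([0.517 , 0.0247, 0.0575])]
[0.52267584 0.02417839 0.057     ]
[-0.322 -0.034  1.048]
[0.51966994 0.02004585 0.057     ]
```

jog_arm --targets '[{"xyz": [-0.28,-0.02,0.3],"twist": 0},{"xyz": [-0.28,-0.02,0.7],"twist": 0},{"xyz": [-0.28,-0.02,1],"twist": 0},{"xyz": [-0.28,-0.02,1],"twist": 0},{"xyz": [-0.28,-0.02,1],"twist": 0}]'

```text
time: 22.38
tcp_pos: [0.5213, 0.0258, 0.1488]
tcp_rot: [[-0.3, 0.954, -0.003], [0.954, 0.3, 0.001], [0.002, -0.002, -1.0]]
wrist_force: [-0.0, 0.6, 0.8]
opening: -0.0
```

Run:
```python
from h import *
s=manip.state();print(s['tcp_pos'])
for n,(a,b,d,e) in {'scene':(160,250,210,310),'side':(150,230,210,320)}.items():
    c=optics.read_camera(n);cv2.imwrite(f'pics/{n}13.png',cv2.resize(c['image'][a:b,d:e],None,fx=6,fy=6,interpolation=cv2.INTER_CUBIC))
```

```text
[0.52127513 0.0258053  0.14882771]
```

View pics/scene13.png

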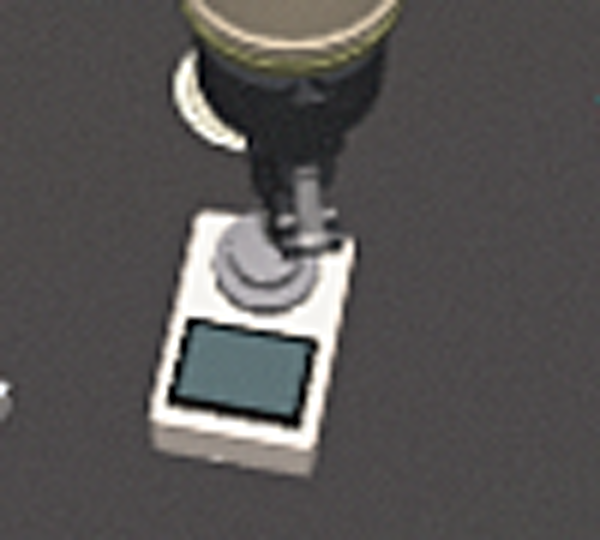

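View pics/side13.png

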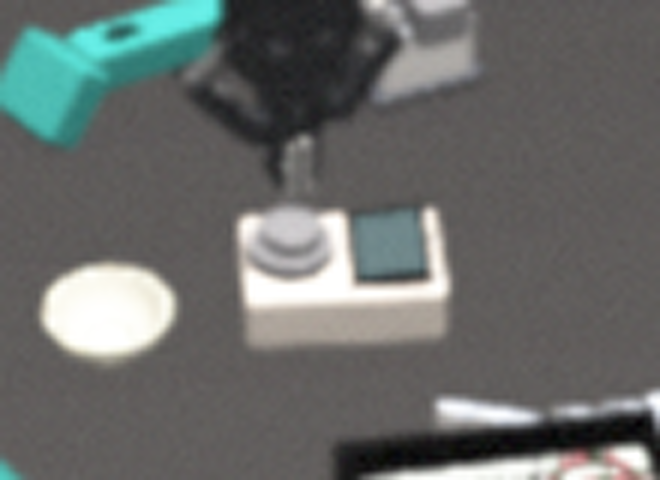

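Run:
```python
from h import *
s=manip.state()
for n,a,d in (('scene',160,210),('side',150,210)):
    c=optics.read_camera(n);Rm=np.array(c['R'])
    def proj(X):
        x=Rm@np.array(X)+np.array(c['t']);p=cv2.projectPoints(x.reshape(1,1,3),np.zeros(3),np.zeros(3),np.array([[c['fx'],0,c['cx']],[0,c['fy'],c['cy']],[0,0,1.]]),np.array([c['k1'],0,0,0.]))[0].ravel();return ((p-[d,a]+.5)*6-.5).round(0)
    print(n,'tip',proj(s['tcp_pos']+s['tcp_rot']@[0,0,.073]),'key',proj([.52,.02,.057]),proj([.52,.01,.057]))
    f=lambda u,v,z:onplane(c,(u+.5)/6-.5+d,(v+.5)/6-.5+a,z).round(4)
    if n=='scene': print('ring base .046',f(264,262,.05),'terminal corners',f(197,210,.036),f(355,240,.036),f(312,445,.036),f(152,422,.036))
    else: print('disc',f(291,228,.057),f(291,228,.06),'corners',f(240,215,.036),f(437,208,.036),f(447,292,.036),f(244,305,.036))
```

```text
scene tip [284. 231.] key [271. 247.] [249. 244.]
ring base .046 [0.5242 0.0174 0.05  ] terminal corners [ 0.4935 -0.0179  0.036 ] [0.4995 0.0564 0.036 ] [0.6045 0.0492 0.036 ] [ 0.603 -0.022  0.036]
side tip [295. 189.] key [292. 226.] [294. 237.]
disc [0.5194 0.0179 0.057 ] [0.519  0.0143 0.06  ] corners [0.4952 0.0586 0.036 ] [0.6059 0.0501 0.036 ] [ 0.5998 -0.0224  0.036 ] [ 0.4891 -0.0186  0.036 ]
```

jog_arm --targets '[{"xyz": [-0.08,-0.036,0.05],"twist": 0},{"xyz": [-0.08,-0.036,0.12],"twist": 0},{"xyz": [-0.08,-0.036,0.12],"twist": 0},{"xyz": [-0.08,-0.036,0.12],"twist": 0}]'

```text
time: 22.92
tcp_pos: [0.5206, 0.0171, 0.1396]
tcp_rot: [[-0.298, 0.955, -0.001], [0.955, 0.298, -0.0], [0.0, -0.001, -1.0]]
wrist_force: [0.6, 0.6, 0.4]
opening: -0.0003
```

Run:
```python
from h import *
s=manip.state();print(s['tcp_pos'],s['wrist_force'])
o=[]
for n,(a,b,d,e) in {'scene':(175,225,230,280),'side':(165,215,235,285)}.items():
    c=optics.read_camera(n);o.append(cv2.resize(c['image'][a:b,d:e],None,fx=8,fy=8,interpolation=cv2.INTER_CUBIC))
cv2.imwrite('pics/k14.png',np.hstack(o))
```

```text
[0.52058656 0.01714037 0.13963372] [0.62290444 0.63205357 0.38245605]
```

View pics/k14.png

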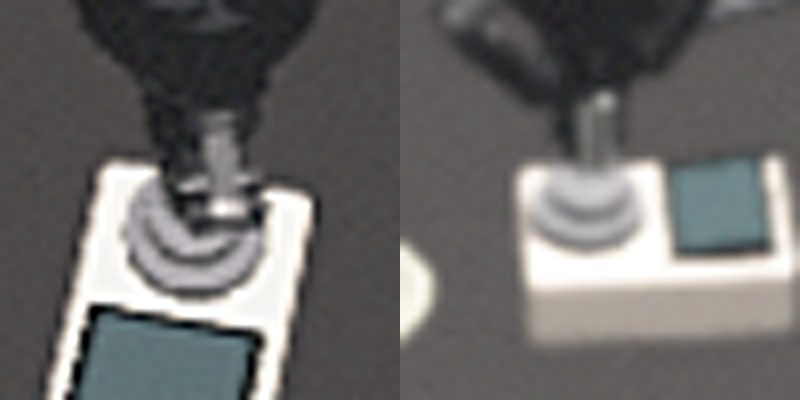

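The fingertip is over the key, slightly to the right of its centre in the scene view. I'll nudge it over and press down in small steps.

jog_arm --targets '[{"xyz": [-0.04,-0.01,0.05],"twist": 0},{"xyz": [-0.04,-0.01,0.08],"twist": 0},{"xyz": [-0.04,-0.01,0.11],"twist": 0},{"xyz": [-0.04,-0.01,0.14],"twist": 0},{"xyz": [-0.04,-0.01,0.16],"twist": 0},{"xyz": [-0.04,-0.01,0.16],"twist": 0}]'

```text
time: 23.52
tcp_pos: [0.521, 0.0139, 0.1269]
tcp_rot: [[-0.298, 0.955, -0.0], [0.955, 0.298, -0.0], [-0.0, -0.0, -1.0]]
wrist_force: [-0.5, -2.6, 3.5]
opening: -0.0003
```

jog_arm --targets '[{"xyz": [0,0,0.02],"twist": 0},{"xyz": [0,0,0.035],"twist": 0},{"xyz": [0,0,0.035],"twist": 0}]'

```text
time: 23.77
tcp_pos: [0.5211, 0.014, 0.1247]
tcp_rot: [[-0.298, 0.955, 0.0], [0.955, 0.298, -0.001], [-0.001, -0.0, -1.0]]
wrist_force: [-2.6, -3.1, 7.6]
opening: -0.0001
```

jog_arm --targets '[{"xyz": [0,0,0.02],"twist": 0},{"xyz": [0,0,0.03],"twist": 0},{"xyz": [0,0,0.03],"twist": 0}]'

```text
time: 24.02
tcp_pos: [0.5213, 0.0141, 0.1242]
tcp_rot: [[-0.298, 0.955, 0.0], [0.955, 0.298, -0.002], [-0.002, -0.0, -1.0]]
wrist_force: [-14.0, -4.3, 32.9]
opening: -0.0001
```

The key has bottomed: force rose sharply to 33 N after about 6 mm of travel. Releasing now.

jog_arm --targets '[{"xyz": [0,0,-0.2],"twist": 0},{"xyz": [0,0,-0.6],"twist": 0},{"xyz": [0,0,-1],"twist": 0},{"xyz": [0,0,-1],"twist": 0}]'

```text
time: 24.35
tcp_pos: [0.5234, 0.0151, 0.2074]
tcp_rot: [[-0.299, 0.954, 0.008], [0.954, 0.299, -0.0], [-0.002, 0.008, -1.0]]
wrist_force: [0.4, 0.6, 1.1]
opening: -0.0002
```

jog_arm --targets '[{"xyz": [-0.2,-0.3,-0.3],"twist": 0},{"xyz": [-0.4,-0.8,-0.6],"twist": 0},{"xyz": [-0.4,-0.8,-0.6],"twist": 0},{"xyz": [-0.4,-0.8,-0.6],"twist": 0},{"xyz": [-0.4,-0.8,-0.6],"twist": 0}]'

```text
time: 24.77
tcp_pos: [0.4696, -0.0355, 0.2499]
tcp_rot: [[-0.297, 0.955, 0.001], [0.955, 0.297, -0.001], [-0.001, 0.001, -1.0]]
wrist_force: [0.1, 0.7, 0.3]
opening: -0.0
```

Run:
```python
from h import *
s=manip.state();print(s['time'],s['tcp_pos'],s['wrist_force'])
c=optics.read_camera('scene');cv2.imwrite('pics/f1.png',cv2.resize(c['image'][110:330,80:450],None,fx=2.1,fy=2.1,interpolation=cv2.INTER_CUBIC))
W=cloud(c);print('key z',np.nanmedian(W[198:204,252:257,2]),'handle z',np.nanmedian(W[240:246,330:345,2]))
c=optics.read_camera('side');cv2.imwrite('pics/f2.png',cv2.resize(c['image'][110:330,180:400],None,fx=2.6,fy=2.6,interpolation=cv2.INTER_CUBIC))
```

```text
24.7667 [ 0.46961044 -0.03549006  0.24986143] [0.13820956 0.69138917 0.33428387]
key z 0.05798015921673896 handle z 0.07756417640419527
```

View pics/f1.png

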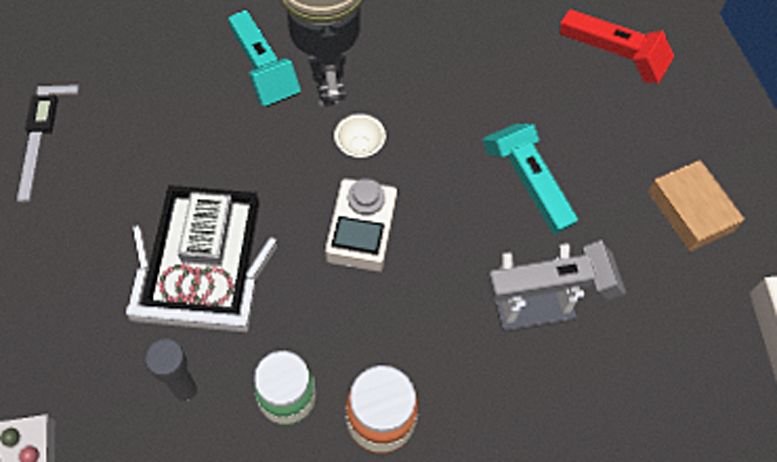

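View pics/f2.png

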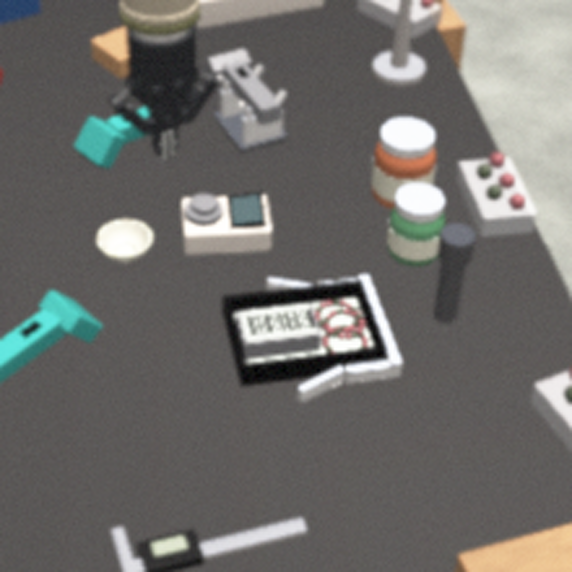

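The final views show the tray flush in the fence, the wand in both saddles (handle top 77.6 mm) and the key up (58 mm). The bystanders are where they were and the gripper is free in the air, so I'm handing in.

```bash
python3 -c "
from station import manip
print(manip.finish_job())"
```

```text
the job is handed in; nothing more can be done
None
```

The job is done and was handed in at about 25 s of the 72 s allowed; no verdict is reported.

- **Tray:** I pushed it along the table until it met the back stop, with about 22 N on the wrist. The final pictures show it flush and square between the guides.
- **Scan:** I held the grey wand still for about 2.5 s, aimed at the label from about 95 mm. By calculation the sight line was within 7 mm of the label's middle.
- **Wand return:** I set the wand back in its rest and let it go. Its handle top measured 78 mm along its length, so it lies level in both saddles.
- **Key:** I then pressed the key until it bottomed, after about 6 mm of travel, with 33 N on the wrist. It came back up to about 58 mm.

**Last checks:** the handle top was at 77.6 mm, nothing was touching the gripper, and none of the bystanders appeared to have moved.

**Disagreements:** the cameras put the label's lengthwise position between 0.580 and 0.589 m. They put the key's sideways position between 0.018 and 0.024 m. I aimed between the label values. For the key I moved the finger to about 0.014 m, a little past all the estimates, because the scene picture showed it to one side. Both were within tolerance.

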